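# Set up the capsule station: hang the tags, index and brake the carousel

## Robot

A 6-joint arm with a two-finger parallel gripper is mounted at the origin on the work surface. World frame = base frame: x ahead of the robot, y to its left, z up, the work surface at z = 0. Lengths are in m, angles in rad, forces in N, time in s.
With the tool pointing down it reaches from about 0.375 to 0.925 m from the base axis. Payload 5.7 kg.
Tool frame: the origin (TCP) lies midway between the tips of the shut fingers; the grasp point (between the pads) lies 19 mm behind it; z points along the fingers, y is the line along which they close (so a half turn about z gives the same grasp; the last joint's range is limited). The gripper opens to 88 mm and grips with 3 to 60 N. Pads are 20 mm wide; open, the fingers measure 115 mm over their backs; the gripper's body (75 mm by 178 mm) begins 61 mm behind the grasp point.
Start: joints at [-1.416, 0.359, 1.51, -0, 1.272, -0.115], TCP at [0.16, -0.578, 0.223] pointing down, gripper open.
Joint ranges: [-2.97, 2.97], [-1.01, 2.36], [0.21, 2.38], [-0.96, 4.11], [0.2, 2.71], [-2.98, 2.98]. Speed limits (rad/s): [2.39, 2.39, 3.14, 3.14, 3.14, 3.14].

## Interface

Orientations are given as a unit quaternion [x, y, z, w].
In Python, from bench import monitor, cams, job gives the robot as it stands.
- The arm moves only by the tool move_arm, never from a script. Its argument "increments" is text: rows parted by semicolons, each of 7 numbers parted by spaces: the shift along the tool's x, y, z in m, then the turn, a rotation vector about the tool's x, y, z in rad, then the opening, from 0 (shut) to 1 (fully open). In form: x y z wx wy wz hand; .... A call has 1 to 12 rows; each row is the pose to reach, as a shift and turn from the pose commanded when the call began, along the tool's axes at that moment; what a row does not reach only later rows make up. A row lasts 1/12 s, in which the tool goes at most 41.7 mm and 7.16 degrees, less where a joint would pass 70% of its speed; a pose out of reach is approached as far as the arm can. A call with a gripper value outside its range is refused whole. The fingers move at their own pace and stop on an object; "newtons" is the grip in N (left out, the last holds). Time passes only in rows, so rows that repeat a pose let the fingers close. It gives the time, the measured TCP pose, the force, the opening and the grip force at its end, in the units of the state.
- monitor.observe(): the state, without advancing time (a new reading comes with each control period).
- cams.grab_frame(name): name is "side" or "top" or "wrist"; returns the picture (480x640x3 uint8, blue, green, red); there is no depth.
- cams.camera_info(name): a dict with "intrinsics" (3x3 intrinsics, pixels), "eye" and "attitude" of the camera in the world. Camera axes: x right, y up, looking along -z (the intrinsics and any distortion apply to the point x, -y, -z); pixel columns grow to the right and rows downward; lengths in m; the calibration is good to about 2 mm. A picture is of the moment at which its call begins: read the wrist's pose just before it. camera_info takes no time and is no camera call; for the wrist camera it gives the pose at the moment of the call.
- job.job_done(): hands the job in; it is judged then, once.
The state is a dict: "time": time; "joints": joint angles; "joint_velocities": joint speeds; "joint_torque": joint torques, N m; "tcp_pos": TCP position; "tcp_rot": TCP orientation; "wrist_force": force on the tool from outside, world axes, zero at the start; "ft_torque": the same for the moment, N m; "finger_gap": finger opening in m; "grip_force": force on a finger pad.
Only numpy, scipy, OpenCV 4.12 (cv2) and the standard library are available. Lean on these libraries where they do the work, as an engineer would, in place of code of your own. Each camera call takes 0.05 s, during which the arm holds its last target. There are 200 camera calls.

## Task

Set up the capsule station: hang every flavour tag standing on the ledge astride the steel rail so that each rests on the bar and hangs free; turn the carousel with its black drive knob, a little at a time, until the drum's red pointer stands at the yellow mark on the base, and only after that turn the blue brake dial until its red needle stands at its own green index mark. The tags may be hung before or after setting the carousel; do not touch the drum itself, and leave the cup, saucer, lid, tray, capsules and sugar jar where they are.

Things in the scene. Friction and masses are not known exactly. Their poses are not given: they have to be found in the camera images.
- tag_red: red flavour tag (may be absent): rigid saddle, an upside-down U. 40 mm across its two legs (own x), 44 mm wide (own y, the way the channel runs), 55 mm tall; top plate 5 mm, legs 4 mm thick, 50 mm long, 32 mm clear between. Origin: centre of underside, level with leg ends; z up. 60 g; starts standing on its legs. Astride the bar its origin is 50 mm below the bar's top
- tag_blue: blue flavour tag (may be absent): rigid saddle, an upside-down U. 40 mm across its two legs (own x), 44 mm wide (own y, the way the channel runs), 55 mm tall; top plate 5 mm, legs 4 mm thick, 50 mm long, 32 mm clear between. Origin: centre of underside, level with leg ends; z up. 60 g; starts standing on its legs. Astride the bar its origin is 50 mm below the bar's top
- tag_green: green flavour tag (may be absent): rigid saddle, an upside-down U. 40 mm across its two legs (own x), 44 mm wide (own y, the way the channel runs), 55 mm tall; top plate 5 mm, legs 4 mm thick, 50 mm long, 32 mm clear between. Origin: centre of underside, level with leg ends; z up. 60 g; starts standing on its legs. Astride the bar its origin is 50 mm below the bar's top
- tag_white: white flavour tag (may be absent): rigid saddle, an upside-down U. 40 mm across its two legs (own x), 44 mm wide (own y, the way the channel runs), 55 mm tall; top plate 5 mm, legs 4 mm thick, 50 mm long, 32 mm clear between. Origin: centre of underside, level with leg ends; z up. 60 g; starts standing on its legs. Astride the bar its origin is 50 mm below the bar's top
- tag_orange: orange flavour tag (may be absent): rigid saddle, an upside-down U. 40 mm across its two legs (own x), 44 mm wide (own y, the way the channel runs), 55 mm tall; top plate 5 mm, legs 4 mm thick, 50 mm long, 32 mm clear between. Origin: centre of underside, level with leg ends; z up. 60 g; starts standing on its legs. Astride the bar its origin is 50 mm below the bar's top
- rail: the steel tag rail: a level round bar 12 mm in diameter and 360 mm long along its own y, on two end posts, bar's centre line 120 mm above the ledge. Origin: on the ledge under the middle of the bar. Fixed
- drum_axis (a point): centre of the carousel, on the drum's vertical axis, 14 mm above the ledge (fixed base disc 140 mm in radius; clear drum 75 mm in radius, up to 126 mm above the ledge). In its x, y axes (the base's) the drive knob is at (-160, 60) mm and the brake dial at (-150, -100) mm
- drum: the clear capsule drum that turns on the base; not to be touched by the robot. Origin on its axis, own x towards the red pointer
- pointer_tip (a point): tip of the red pointer on the foot of the drum, 118 mm from the drum's axis
- mark_tip (a point): inner tip of the yellow mark (9 mm wide clip) on the rim of the fixed base disc, 118 mm from the drum's axis: the pointer's tip meets this point when aligned
- drive (a joint): turn of the black drive knob, counter-clockwise seen from above is positive, range -0.6 to 8.0; geared to the drum, which turns 0.2 rad the same way for each rad of the knob; stiff enough to stay where it is left
- drive_grip (a point): on the axis of the drive knob at the height to grip (72 mm above the ledge). The knob is a bar 50 mm long (along this point's x), 14 mm thick (y), standing from 12 to 42 mm above a round housing whose top is 38 mm above the ledge; this point is 8 mm below the bar's top
- brake (a joint): turn of the blue brake dial, clockwise seen from above is positive, range 0 to 2.6; stays where it is left
- brake_grip (a point): on the axis of the brake dial at the height to grip (72 mm above the ledge). Same bar as the drive knob's: 50 mm long along this point's x, 14 mm thick, its top 8 mm above this point. The dial's red needle points along this point's +x
- brake_tip (a point): tip of the brake dial's red needle, 45 mm from the dial's axis
- index_tip (a point): inner tip of the small green index mark on the white housing round the brake dial, 45 mm from the dial's axis: the needle's tip meets it when set
- cup: yellow ceramic cup, 74 mm across, 75 mm tall; bystander, origin under its centre
- saucer: glass saucer, 130 mm across, 18 mm tall; bystander
- lid: small black plastic lid, 60 mm across, 22 mm tall; bystander
- tray: empty stainless capsule tray, 100 x 200 mm, 25 mm tall; bystander
- capsule_a: copper capsule, 38 mm across, 27 mm tall; bystander
- capsule_b: green capsule, 38 mm across, 27 mm tall; bystander
- sugar: glass jar with steel cap, 70 mm across, 85 mm tall; bystander
Things that resemble listed ones, but are neither listed nor needed, are in the scene too. What is meant by the tag_white is not pink, and is the larger of those in its own colour.

How it is judged:
On the way, in this order (a step that is already met when the one before it is completed fails the run):
1. the drum's pointer stands at its yellow mark (tips within 6 mm) (horizontal distance between pointer_tip and mark_tip below 0.006 m), for 0.5 s.
2. after that, the brake needle stands at its index mark (tips within 5 mm), the pointer still at its mark (horizontal distance between pointer_tip and mark_tip below 0.006 m and horizontal distance between brake_tip and index_tip below 0.005 m), for 0.5 s.
At the end, for the whole second after the job is handed in: Every tag present rests astride the rail, still and upright (0.6 rad), within 25 mm of the bar's vertical plane and 160 mm of its middle, origin 66 to 86 mm above the ledge. Pointer tip within 6 mm of its mark's tip, brake needle tip within 5 mm of the index tip (all of step 2 and x of tag_red in the frame of rail between -0.025 and 0.025 m and y of tag_red in the frame of rail between -0.16 and 0.16 m and z of tag_red in the frame of rail between 0.066 and 0.086 m and angle between each of tag_red, tag_blue, tag_green, tag_white, tag_orange's own z axis and vertical below 0.6 rad and linear speed of each of tag_red, tag_blue, tag_green, tag_white, tag_orange below 0.03 m/s and x of tag_blue in the frame of rail between -0.025 and 0.025 m and y of tag_blue in the frame of rail between -0.16 and 0.16 m and z of tag_blue in the frame of rail between 0.066 and 0.086 m and x of tag_green in the frame of rail between -0.025 and 0.025 m and y of tag_green in the frame of rail between -0.16 and 0.16 m and z of tag_green in the frame of rail between 0.066 and 0.086 m and x of tag_white in the frame of rail between -0.025 and 0.025 m and y of tag_white in the frame of rail between -0.16 and 0.16 m and z of tag_white in the frame of rail between 0.066 and 0.086 m and x of tag_orange in the frame of rail between -0.025 and 0.025 m and y of tag_orange in the frame of rail between -0.16 and 0.16 m and z of tag_orange in the frame of rail between 0.066 and 0.086 m); the robot touches nothing.
It fails at once if a bystander is moved more than 30 mm (distance of any of cup, saucer, lid, tray, capsule_a, capsule_b, sugar from where it was at the start of the episode above 0.03 m).
It fails at once if the robot pushes on the drum itself (contact force between any of the fingers, the arm and drum above 2 N).
Of tag_red, tag_blue, tag_green, tag_white, tag_orange only 3 to 5 are there at a start; the rules pass over those that are not, and their reading is None.
At some moment in a run one of tag_red, tag_blue, tag_green, tag_white, tag_orange may be knocked a few centimetres aside while the robot is not near it.
It also fails if it takes over 210 s, if anything falls off the work surface, if the arm or the gripper's body presses on something with over 40 N, if the wrist force passes 120 N, or if a joint passes its speed limit or range.

## Working session

There is one attempt and no reset: what is moved stays moved. The work goes in short steps, Python scripts to look and compute and a tool call to move; the robot and the scene stay as the last step left them, time stands still between calls to the robot, and variables do not carry over. Pictures are saved under pics/ and viewed, at most 14 in all, crops included, and the job is handed in when it is done.

Besides the shell and the picture viewer there is one more tool, called after "Request:" as name(argument=value, ...) on one line, values as JSON. move_arm: Moves the arm, as the interface text tells. Its arguments: {"type":"object","properties":{"increments":{"type":"string"},"newtons":{"type":"number"}},"required":["increments"]}

```bash
mkdir -p pics; ls
cat > h.py <<'E'
import numpy as np, cv2
from scipy.spatial.transform import Rotation as R
from bench import monitor, cams, job
def info(n):
    c=cams.camera_info(n); return c
def rot(c):
    a=np.array(c["attitude"],float)
    return a if a.shape==(3,3) else R.from_quat(a).as_matrix()
def ray(c,u,v):
    K=np.array(c["intrinsics"]); d=np.linalg.inv(K)@[u,v,1]; d=np.array([d[0],-d[1],-d[2]])
    return np.array(c["eye"]), rot(c)@d
def onz(c,u,v,z):
    e,d=ray(c,u,v); return e+d*(z-e[2])/d[2]
def proj(c,p):
    q=rot(c).T@(np.array(p)-np.array(c["eye"])); q=np.array([q[0],-q[1],-q[2]]); q=np.array(c["intrinsics"])@q; return q[:2]/q[2]
E
python3 - <<'E'
from h import *
for n in ("side","top","wrist"):
    c=info(n); print(n,c); cv2.imwrite(f"pics/{n}0.png",cams.grab_frame(n))
print(monitor.observe())
E
```

```text
pics
side {'intrinsics': array([[463.04454115,   0.        , 316.58858083],
       [  0.        , 463.04454115, 235.9084187 ],
       [  0.        ,   0.        ,   1.        ]]), 'eye': array([ 0.4060526 , -0.81143157,  0.53755692]), 'attitude': array([ 0.50229115, -0.04545023, -0.07482814,  0.86025498])}
top {'intrinsics': array([[434.60935191,   0.        , 314.50519405],
       [  0.        , 434.60935191, 239.36019683],
       [  0.        ,   0.        ,   1.        ]]), 'eye': array([ 0.26971672, -0.03212466,  1.21245441]), 'attitude': array([ 0.08688899, -0.08391492, -0.68447515,  0.71895922])}
wrist {'intrinsics': array([[371.52750007,   0.        , 317.01442222],
       [  0.        , 371.52750007, 244.24157615],
       [  0.        ,   0.        ,   1.        ]]), 'eye': array([ 0.22968872, -0.55765072,  0.38432749]), 'attitude': array([-0.10595098,  0.08163238, -0.60072027,  0.78819141])}
{'time': 0.15, 'joints': array([-1.41608684e+00,  3.59344504e-01,  1.51116385e+00, -8.24381314e-07,
        1.27252559e+00, -1.15098232e-01]), 'joint_velocities': array([-0.00063325, -0.00207448, -0.0027197 ,  0.00130604, -0.00011812,
        0.00032319]), 'joint_torque': array([-1.64931653e-04, -5.15755820e+01, -2.71007627e+01,  6.74126926e-02,
        3.05015675e-02, -8.79234972e-05]), 'tcp_pos': array([ 0.15983836, -0.57776515,  0.22200737]), 'tcp_rot': array([ 9.90913992e-01,  1.34495132e-01, -1.46657399e-05, -7.20496823e-04]), 'wrist_force': array([-0.60882183, -0.13413684, -0.12246838]), 'ft_torque': array([ 0.00878441,  0.02051722, -0.00699378]), 'grip_force': 0.0, 'finger_gap': 0.0878388019040157}
```

View pics/top0.png

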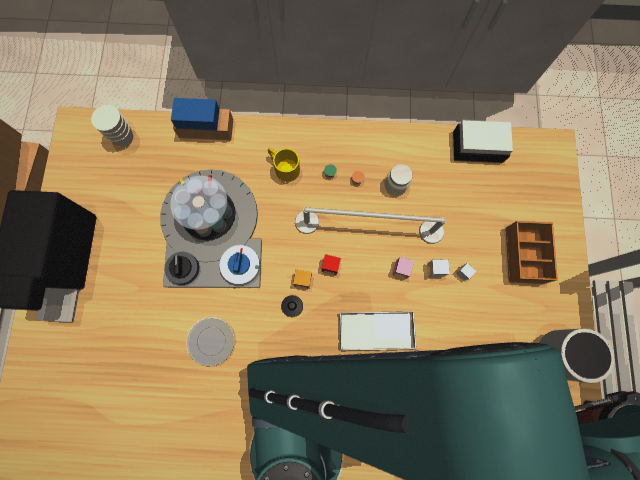

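View pics/side0.png

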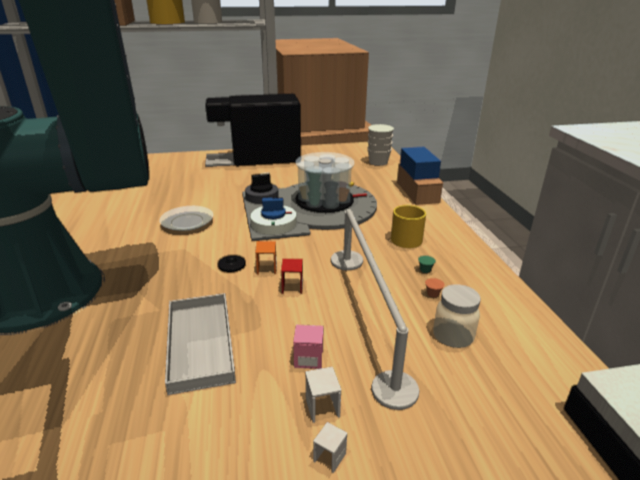

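Top view: candidates are orange (302,278), red (331,264), pink (403,267), white (440,268) and small white (467,271). tag_white must be the larger white one at (440,268), since pink is excluded and (467,271) is smaller. Rail runs (308,212)–(442,221); drum at (203,203), drive knob (181,267), brake dial (239,264). I'll confirm with an enlarged crop.

Run:
```python
from h import *
im=cv2.imread("pics/top0.png"); s=cv2.imread("pics/side0.png")
a=cv2.resize(im[150:300,150:270],(480,600),interpolation=cv2.INTER_CUBIC)
b=cv2.resize(im[240:300,390:480],(320,213),interpolation=cv2.INTER_CUBIC)
d=cv2.resize(s[310:470,280:420],(320,366),interpolation=cv2.INTER_CUBIC)
o=np.zeros((600,800,3),np.uint8); o[:,:480]=a; o[:213,480:]=b; o[220:586,480:]=d
cv2.imwrite("pics/crop1.png",o)
c=info("top"); hsv=cv2.cvtColor(im,cv2.COLOR_BGR2HSV)
def blobs(lo,hi,roi,z,name):
    x0,y0,x1,y1=roi; m=cv2.inRange(hsv,lo,hi)[y0:y1,x0:x1]
    for k in cv2.findContours(m,cv2.RETR_EXTERNAL,cv2.CHAIN_APPROX_NONE)[0]:
        if cv2.contourArea(k)<20: continue
        k=k+np.array([x0,y0]); r=cv2.minAreaRect(k); bx=cv2.boxPoints(r)
        w=np.array([onz(c,*p,z)[:2] for p in bx]); print(name,np.round(r[0],1),np.round(r[1],1),np.round(w.mean(0),4),[(round(float(np.linalg.norm(w[i+1]-w[i])),4),round(float(np.degrees(np.arctan2(*(w[i+1]-w[i])[::-1]))),1)) for i in (0,1)])
blobs((0,180,150),(5,255,255),(310,240,350,290),.055,"red")
blobs((8,200,150),(20,255,255),(285,260,320,295),.055,"orange")
blobs((0,0,190),(180,40,255),(420,250,490,290),.055,"white")
for u,v in((308,212),(442,221)): print(onz(c,u,v,.126))
```

```text
red [330.9 262.6] [15.8 14.1] [ 0.4928 -0.0675] [(0.0389, -9.8), (0.043, -100.0)]
white [468.  270.5] [12.   9.2] [ 0.4894 -0.4379] [(0.0261, -44.1), (0.0313, -135.2)]
white [441.  266.5] [13. 16.] [ 0.4968 -0.3653] [(0.0434, -87.2), (0.0357, 178.6)]
[ 6.10653633e-01 -2.62805031e-04  1.26000000e-01]
[ 0.60341922 -0.34998397  0.126     ]
```

View pics/crop1.png

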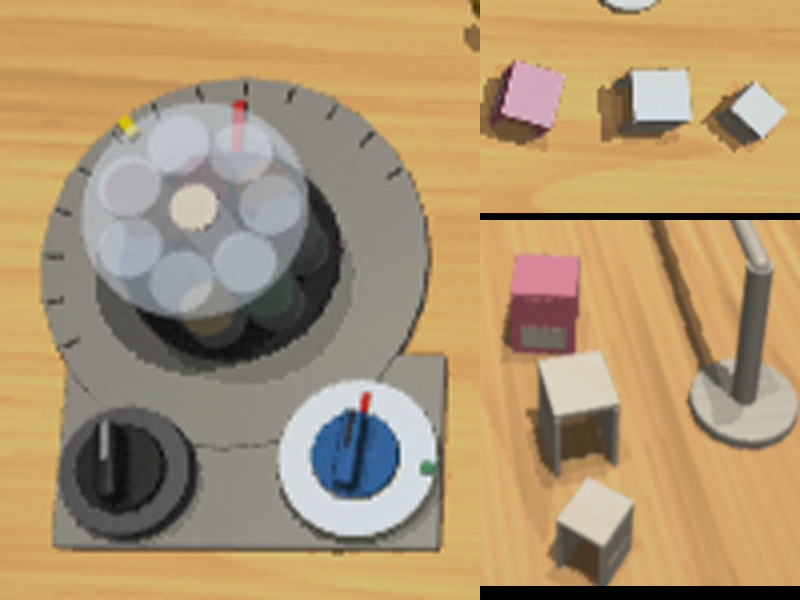

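The crop confirms it: the large open white saddle at (440,268) is tag_white. Pink and the small white one are decoys. Red pointer at full-frame (210,176), yellow mark (182,181), green index (257,267), needle tip (241,250).

Run:
```python
from h import *
im=cv2.imread("pics/top0.png"); c=info("top"); hsv=cv2.cvtColor(im,cv2.COLOR_BGR2HSV)
print("orange hsv",hsv[278,302],"blue",hsv[262,238])
P=lambda u,v,z:np.round(onz(c,u,v,z)[:2],4)
m=cv2.inRange(hsv,(5,200,200),(25,255,255))
k=[k for k in cv2.findContours(m[265:292,288:318],0,1)[0] if cv2.contourArea(k)>50]
for q in k:
    r=cv2.minAreaRect(q+np.array([288,265])); w=np.array([onz(c,*p,.055)[:2] for p in cv2.boxPoints(r)])
    print("orange",r,np.round(w.mean(0),4),[(np.linalg.norm(w[i+1]-w[i]).round(4),np.degrees(np.arctan2(*(w[i+1]-w[i])[::-1])).round(1)) for i in(0,1)])
# rail: bright low-sat pixels
m=cv2.inRange(hsv,(0,0,120),(180,70,255)); pts=[]
for u in range(320,430,5):
    v=np.where(m[200:228,u])[0]+200
    if len(v): pts.append([u,v.mean()]); 
w=np.array([onz(c,*p,.12)[:2] for p in pts]); f=np.polyfit(w[:,1],w[:,0],1); print("rail x=a*y+b",f,np.abs(np.polyval(f,w[:,1])-w[:,0]).max(), np.array(pts)[:4])
# posts ends
row=m[205:226]; cols=np.where(row.any(0))[0]; print("cols",cols[(cols>295)&(cols<450)][[0,-1]])
s=4.0
cr=lambda x,y:(150+x/s-.5,150+y/s-.5)
print("pointer",P(*cr(240,104),.02),"mark",P(*cr(128,126),.02),"index",P(*cr(428,467),.04),"needle",P(*cr(366,395),.06))
print("discs: drive housing top",P(*cr(124,472),.038),"brake housing",P(*cr(358,457),.038),"base",P(*cr(236,262),.014))
print("drive bar ends",P(*cr(104,425),.08),P(*cr(114,495),.08),"brake bar ends",P(*cr(362,412),.08),P(*cr(346,486),.08))
```

```text
orange hsv [ 18 193 213] blue [106 167 139]
rail x=a*y+b [0.04332328 0.62122885] 0.007584172882689755 [[320.  210.5]
 [325.  210.5]
 [330.  211. ]
 [335.  211.5]]
cols [296 445]
pointer [0.7414 0.2971] mark [0.7203 0.3769] index [0.4756 0.1349] needle [0.5195 0.1781]
discs: drive housing top [0.4622 0.3427] brake housing [0.4805 0.1837] base [0.6226 0.2887]
drive bar ends [0.4862 0.3464] [0.4397 0.3339] brake bar ends [0.5034 0.176 ] [0.4532 0.1821]
```

```bash
cat >> h.py <<'E'
def go(x,y,z,yaw):
    s=monitor.observe(); T=R.from_quat(s["tcp_rot"]); d=T.inv().apply(np.array([x,y,z])-s["tcp_pos"])
    a=np.radians(yaw); G=R.from_matrix(np.array([[np.cos(a),np.sin(a),0],[np.sin(a),-np.cos(a),0],[0,0,-1]]).T)
    print("t%.1f"%s["time"],"move",np.round(d,4),np.round((T.inv()*G).as_rotvec(),4))
E
python3 -c "
from h import *
go(.47,-.33,.22,90)"
```

```text
t0.1 move [ 0.365  -0.1561  0.0023] [-1.100e-03 -1.100e-03 -1.301e+00]
```

Request:
move_arm(increments="0.365 -0.156 0.002 0 0 -1.3 1;0.365 -0.156 0.002 0 0 -1.3 1;0.365 -0.156 0.002 0 0 -1.3 1;0.365 -0.156 0.002 0 0 -1.3 1;0.365 -0.156 0.002 0 0 -1.3 1;0.365 -0.156 0.002 0 0 -1.3 1;0.365 -0.156 0.002 0 0 -1.3 1;0.365 -0.156 0.002 0 0 -1.3 1;0.365 -0.156 0.002 0 0 -1.3 1;0.365 -0.156 0.002 0 0 -1.3 1;0.365 -0.156 0.002 0 0 -1.3 1;0.365 -0.156 0.002 0 0 -1.3 1")

```text
time: 1.15
tcp_pos: [0.4711, -0.3292, 0.2203]
tcp_rot: [0.706, 0.708, 0.0, -0.0]
wrist_force: [-0.3, 0.2, 0.7]
finger_gap: 0.0879
grip_force: 0.0
```

Run:
```python
from h import *
s=monitor.observe(); print(s["time"],s["tcp_pos"],s["tcp_rot"],s["joints"])
im={n:cams.grab_frame(n) for n in("wrist","top")}
for n in im: cv2.imwrite(f"pics/{n}1.png",im[n])
c=info("wrist"); np.savez("w1.npz",**c)
print("eye",c["eye"],"proj white top",proj(c,[.4968,-.3653,.055]),"rail",proj(c,[.609,-.30,.126]))
```

```text
1.15 [ 0.47111474 -0.3291907   0.22029088] [ 7.05768166e-01  7.08442782e-01  1.78774769e-05 -3.45394061e-04] [-7.30105230e-01  3.25165662e-01  1.56840217e+00  7.65100074e-05
  1.24871272e+00 -7.33911955e-01]
eye [ 0.47014299 -0.25707162  0.38279863] proj white top [346.42764504 262.86990883] rail [516.84405702 205.06921107]
```

View pics/wrist1.png

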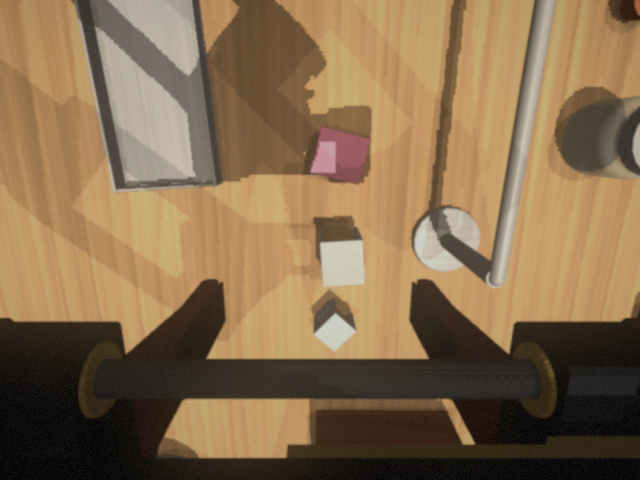

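Wrist view: white tag top centre ≈(342,260), pink (330,155), decoy (335,331); the rail's near end is at (495,283) and leaves the picture at (546,0).

Run:
```python
from h import *
im=cv2.imread("pics/wrist1.png"); c=dict(np.load("w1.npz")); hsv=cv2.cvtColor(im,cv2.COLOR_BGR2HSV)
m=cv2.inRange(hsv,(0,0,150),(180,60,255))
for k in cv2.findContours(m[225:295,310:375],0,1)[0]:
    if cv2.contourArea(k)<200: continue
    r=cv2.minAreaRect(k+np.array([310,225])); w=np.array([onz(c,*p,.055)[:2] for p in cv2.boxPoints(r)])
    print(r,np.round(w.mean(0),4),[(np.linalg.norm(w[i+1]-w[i]).round(4),np.degrees(np.arctan2(*(w[i+1]-w[i])[::-1])).round(1)) for i in(0,1)])
m=cv2.inRange(hsv,(0,0,90),(180,70,255)); L=[]
for v in range(10,260,20):
    u=np.where(m[v,480:575])[0]+480
    if len(u): p=onz(c,(u[0]+u[-1])/2,v,.12); L.append([p[1],p[0],u[-1]-u[0]])
print(np.round(L,4)); 
print("end",onz(c,495,283,.12))
t=cv2.imread("pics/top1.png"); ct=info("top"); h2=cv2.cvtColor(t,cv2.COLOR_BGR2HSV)
m=cv2.inRange(h2,(12,170,150),(22,255,255))[262:295,288:318]
for k in cv2.findContours(m,0,1)[0]:
    if cv2.contourArea(k)<30: continue
    r=cv2.minAreaRect(k+np.array([288,262])); w=np.array([onz(ct,*p,.055)[:2] for p in cv2.boxPoints(r)])
    print("orange",r,np.round(w.mean(0),4))
```

```text
((342.1459045410156, 262.83465576171875), (44.3509635925293, 42.9786376953125), 86.42366790771484) [ 0.4928 -0.3656] [(np.float64(0.0392), np.float64(3.5)), (np.float64(0.0433), np.float64(-84.9))]
[[-0.1781  0.6125 17.    ]
 [-0.1893  0.6118 17.    ]
 [-0.2008  0.6116 17.    ]
 [-0.2126  0.6108 17.    ]
 [-0.2247  0.6103 16.    ]
 [-0.2371  0.6098 17.    ]
 [-0.2498  0.6093 16.    ]
 [-0.2629  0.6088 17.    ]
 [-0.2764  0.6086 15.    ]
 [-0.2903  0.6077 15.    ]
 [-0.3045  0.6071 16.    ]
 [-0.3192  0.6062 16.    ]
 [-0.3343  0.6059 16.    ]]
end [ 0.60396404 -0.36028133  0.12      ]
orange ((302.12799072265625, 277.2959899902344), (16.27857780456543, 14.131950378417969), 10.304845809936523) [0.449  0.0079]
```

Request:
move_arm(increments="-0.036 0.022 0 0 0 0 1;-0.036 0.022 0.04 0 0 0 1;-0.036 0.022 0.08 0 0 0 1;-0.036 0.022 0.12 0 0 0 1;-0.036 0.022 0.15 0 0 0 1;-0.036 0.022 0.18 0 0 0 1;-0.036 0.022 0.199 0 0 0 1;-0.036 0.022 0.199 0 0 0 1;-0.036 0.022 0.199 0 0 0 0;-0.036 0.022 0.199 0 0 0 0;-0.036 0.022 0.199 0 0 0 0;-0.036 0.022 0.199 0 0 0 0", newtons=15)

```text
time: 2.25
tcp_pos: [0.493, -0.3677, 0.0235]
tcp_rot: [0.708, 0.707, 0.0, 0.002]
wrist_force: [0.6, -0.1, 0.9]
finger_gap: 0.0647
grip_force: 0.0
```

Request:
move_arm(increments="0 0 0 0 0 0 0;0 0 0 0 0 0 0;0 0 0 0 0 0 0;0 0 -0.03 0 0 0 0;0 0 -0.07 0 0 0 0;0 0 -0.11 0 0 0 0;0 0 -0.15 0 0 0 0;0 0 -0.15 0 0 0 0")

```text
time: 2.92
tcp_pos: [0.496, -0.37, 0.1802]
tcp_rot: [0.707, 0.707, 0.0, 0.007]
wrist_force: [-0.1, -1.6, 0.3]
finger_gap: 0.0399
grip_force: 15.0
```

```bash
python3 -c "
from h import *
go(.608,-.275,.17,87.6)"
```

```text
t2.9 move [0.0952 0.1118 0.0104] [0.0102 0.0091 0.0411]
```

Request:
move_arm(increments="0.03 0.03 0 0 0 0.02 0;0.06 0.06 0 0 0 0.04 0;0.08 0.09 0 0 0 0.04 0;0.095 0.112 0 0 0 0.04 0;0.095 0.112 0 0 0 0.04 0;0.095 0.112 0 0 0 0.04 0;0.095 0.112 0 0 0 0.04 0")

```text
time: 3.5
tcp_pos: [0.6034, -0.2716, 0.171]
tcp_rot: [0.721, 0.693, -0.0, -0.001]
wrist_force: [-0.6, -1.4, -0.8]
finger_gap: 0.0397
grip_force: 15.0
```

```bash
python3 -c "
from h import *
go(.6083,-.275,.102,87.6)"
```

```text
t3.5 move [-0.0032  0.0051  0.069 ] [-0.0015 -0.0003  0.0015]
```

Request:
move_arm(increments="0 0.005 0 0 0 0 0;0 0.005 0.02 0 0 0 0;0 0.005 0.035 0 0 0 0;0 0.005 0.05 0 0 0 0;0 0.005 0.06 0 0 0 0;0 0.005 0.067 0 0 0 0;0 0.005 0.067 0 0 0 0;0 0.005 0.067 0 0 0 0")

```text
time: 4.17
tcp_pos: [0.6087, -0.273, 0.1049]
tcp_rot: [0.722, 0.692, -0.0, 0.0]
wrist_force: [-0.3, -0.2, 0.1]
finger_gap: 0.0399
grip_force: 15.0
```

Run:
```python
from h import *
c=info("wrist"); a=cams.grab_frame("wrist"); b=cams.grab_frame("side")
cv2.imwrite("pics/chk2.png",np.hstack([cv2.resize(a,(400,300)),cv2.resize(b[180:460,250:520],(400,415))[:300]*1 if 0 else cv2.resize(b,(400,300))]))
cv2.imwrite("pics/side2.png",b)
```

```text
(no output)
```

View pics/chk2.png

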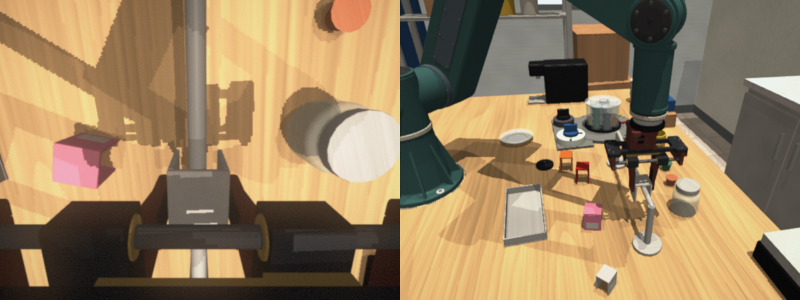

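The white tag is astride the bar (wrist inset (198,205)), well centred. Release.

Request:
move_arm(increments="0 0 0.004 0 0 0 0;0 0 0.004 0 0 0 0.6;0 0 0.004 0 0 0 0.75;0 0 0.004 0 0 0 0.75;0 0 0.004 0 0 0 0.75;0 0 -0.03 0 0 0 0.75;0 0 -0.07 0 0 0 0.75;0 0 -0.11 0 0 0 0.75;0 0 -0.12 0 0 0 1;0 0 -0.12 0 0 0 1")

```text
time: 5.1
tcp_pos: [0.6117, -0.2733, 0.2292]
tcp_rot: [0.721, 0.692, 0.001, 0.004]
wrist_force: [-0.6, 0.1, 0.0]
finger_gap: 0.076
grip_force: 0.0
```

```bash
python3 -c "
from h import *
print(info('wrist')['eye']-monitor.observe()['tcp_pos'])
go(.47,-.10,.22,80)"
```

```text
[0.0017508  0.07404181 0.16214149]
t5.1 move [ 0.1674 -0.1488  0.0075] [0.0077 0.0032 0.1336]
```

Move to a view of red and orange (camera sits 72 mm to +y).

Request:
move_arm(increments="0.03 -0.03 0 0 0 0.05 1;0.06 -0.06 0 0 0 0.13 1;0.09 -0.09 0 0 0 0.13 1;0.12 -0.12 0 0 0 0.13 1;0.15 -0.145 0 0 0 0.13 1;0.167 -0.149 0.007 0 0 0.13 1;0.167 -0.149 0.007 0 0 0.13 1;0.167 -0.149 0.007 0 0 0.13 1;0.167 -0.149 0.007 0 0 0.13 1")

```text
time: 5.85
tcp_pos: [0.4677, -0.0996, 0.2171]
tcp_rot: [0.765, 0.644, -0.0, -0.0]
wrist_force: [-0.0, -0.4, 0.6]
finger_gap: 0.0879
grip_force: 0.0
```

```bash
cat > tags.py <<'E'
from h import *
def tags(name="wrist"):
    c=info(name); im=cams.grab_frame(name); hsv=cv2.cvtColor(im,cv2.COLOR_BGR2HSV)
    m=cv2.inRange(hsv,(0,150,60),(22,255,255)); m=cv2.morphologyEx(m,cv2.MORPH_OPEN,np.ones((5,5)))
    for k in cv2.findContours(m,0,1)[0]:
        if cv2.contourArea(k)<400: continue
        mm=np.zeros(m.shape,np.uint8); cv2.drawContours(mm,[k],-1,255,-1)
        r=cv2.minAreaRect(k); w=np.array([onz(c,*p,.055)[:2] for p in cv2.boxPoints(r)])
        print(np.round(r[0]),np.round(r[1]),"hsv",[int(x) for x in cv2.mean(hsv,mm)[:3]],np.round(w.mean(0),4),[(np.linalg.norm(w[i+1]-w[i]).round(4),np.degrees(np.arctan2(*(w[i+1]-w[i])[::-1])).round(1)) for i in(0,1)])
    return im
E
python3 - <<'E'
from tags import *
cv2.imwrite("pics/wrist3.png",tags())
E
```

```text
[620. 208.] [33. 34.] hsv [9, 153, 196] [ 0.7336 -0.1282] [(np.float64(0.0296), np.float64(-9.9)), (np.float64(0.0301), np.float64(-87.0))]
[336. 186.] [51. 45.] hsv [5, 176, 126] [ 0.4903 -0.0665] [(np.float64(0.0384), np.float64(-9.9)), (np.float64(0.044), np.float64(-98.2))]
[270. 104.] [58. 51.] hsv [11, 177, 150] [0.4467 0.0084] [(np.float64(0.0411), np.float64(-5.6)), (np.float64(0.0447), np.float64(-95.8))]
```

View pics/wrist3.png

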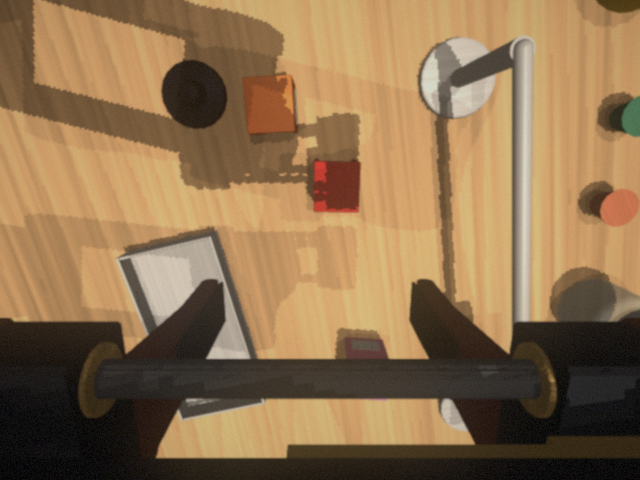

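Red tag (336,186), orange (270,104) with the lid (195,95) close to its left; for orange I'll grip higher, with tips above the lid. Red first.

```bash
python3 -c "
from h import *
go(.490,-.0665,.021,80.1)"
```

```text
t5.9 move [0.0369 0.0159 0.1963] [0.0001 0.0003 0.0015]
```

Request:
move_arm(increments="0.037 0.016 0 0 0 0 1;0.037 0.016 0.03 0 0 0 1;0.037 0.016 0.07 0 0 0 1;0.037 0.016 0.11 0 0 0 1;0.037 0.016 0.15 0 0 0 1;0.037 0.016 0.18 0 0 0 1;0.037 0.016 0.196 0 0 0 1;0.037 0.016 0.196 0 0 0 1;0.037 0.016 0.196 0 0 0 0;0.037 0.016 0.196 0 0 0 0;0.037 0.016 0.196 0 0 0 0;0.037 0.016 0.196 0 0 0 0", newtons=15)

```text
time: 6.9
tcp_pos: [0.4906, -0.0658, 0.023]
tcp_rot: [0.765, 0.644, 0.001, 0.001]
wrist_force: [-0.1, -1.1, 0.2]
finger_gap: 0.0649
grip_force: 0.0
```

Request:
move_arm(increments="0 0 0 0 0 0 0;0 0 0 0 0 0 0;0 0 0 0 0 0 0;0 0 -0.03 0 0 0 0;0 0 -0.07 0 0 0 0;0 0 -0.11 0 0 0 0;0 0 -0.15 0 0 0 0;0 0 -0.15 0 0 0 0;0 0 -0.15 0 0 0 0;0 0 -0.15 0 0 0 0")

```text
time: 7.73
tcp_pos: [0.4887, -0.0651, 0.1714]
tcp_rot: [0.765, 0.644, -0.0, -0.0]
wrist_force: [0.4, 1.0, -0.4]
finger_gap: 0.04
grip_force: 15.0
```

```bash
python3 -c "
from h import *
go(.6125,-.178,.172,87.6)"
```

```text
t7.7 move [-0.0902  0.1412 -0.0007] [-2.00e-04 -1.00e-04 -1.29e-01]
```

Request:
move_arm(increments="-0.02 0.03 0 0 0 -0.03 0;-0.04 0.06 0 0 0 -0.08 0;-0.06 0.09 0 0 0 -0.13 0;-0.08 0.12 0 0 0 -0.13 0;-0.09 0.141 0 0 0 -0.13 0;-0.09 0.141 0 0 0 -0.13 0;-0.09 0.141 0 0 0 -0.13 0;-0.09 0.141 0 0 0 -0.13 0;-0.09 0.141 0 0 0 -0.13 0")

```text
time: 8.48
tcp_pos: [0.6109, -0.1766, 0.1702]
tcp_rot: [0.721, 0.693, -0.001, -0.002]
wrist_force: [-0.3, -0.4, -0.2]
finger_gap: 0.0398
grip_force: 15.0
```

```bash
python3 -c "
from h import *
go(.6125,-.178,.101,87.6)"
```

```text
t8.5 move [-0.0014  0.0019  0.0692] [-0.0035 -0.0015  0.0014]
```

Request:
move_arm(increments="0 0.001 0 0 0 0 0;0 0.001 0.02 0 0 0 0;0 0.001 0.035 0 0 0 0;0 0.001 0.05 0 0 0 0;0 0.001 0.06 0 0 0 0;0 0.001 0.07 0 0 0 0;0 0.001 0.07 0 0 0 0;0 0.001 0.071 0 0 0 0;0 0.001 0.071 0 0 0 0")

```text
time: 9.23
tcp_pos: [0.6135, -0.1776, 0.1015]
tcp_rot: [0.721, 0.693, -0.0, -0.0]
wrist_force: [-2.0, 1.0, 4.8]
finger_gap: 0.0397
grip_force: 15.0
```

Request:
move_arm(increments="0 0 0 0 0 0 0.6;0 0 0 0 0 0 0.75;0 0 0 0 0 0 0.75;0 0 0 0 0 0 0.75;0 0 -0.03 0 0 0 0.75;0 0 -0.07 0 0 0 0.75;0 0 -0.11 0 0 0 0.75;0 0 -0.12 0 0 0 1;0 0 -0.12 0 0 0 1;0 0 -0.12 0 0 0 1")

```text
time: 10.07
tcp_pos: [0.6139, -0.178, 0.2207]
tcp_rot: [0.721, 0.692, 0.0, 0.0]
wrist_force: [-0.8, 0.1, -1.3]
finger_gap: 0.0822
grip_force: 0.0
```

```bash
python3 -c "
from h import *
go(.45,-.05,.22,83)"
```

```text
t10.1 move [ 0.1212 -0.169   0.0005] [0.0008 0.0002 0.0812]
```

Request:
move_arm(increments="0.02 -0.03 0 0 0 0.03 1;0.04 -0.06 0 0 0 0.08 1;0.065 -0.09 0 0 0 0.08 1;0.09 -0.12 0 0 0 0.08 1;0.11 -0.15 0 0 0 0.08 1;0.121 -0.169 0 0 0 0.08 1;0.121 -0.169 0 0 0 0.08 1;0.121 -0.169 0 0 0 0.08 1;0.121 -0.169 0 0 0 0.08 1")

```text
time: 10.82
tcp_pos: [0.45, -0.0503, 0.2196]
tcp_rot: [0.749, 0.663, -0.0, -0.0]
wrist_force: [0.4, -1.1, -0.3]
finger_gap: 0.0878
grip_force: 0.0
```

Run:
```python
from tags import *
im=tags()
cv2.imwrite("pics/side4.png",cams.grab_frame("side")); cv2.imwrite("pics/top4.png",cams.grab_frame("top"));cv2.imwrite("pics/wrist4.png",im)
a=cv2.imread("pics/side4.png"); b=cv2.imread("pics/top4.png")
cv2.imwrite("pics/chk4.png",np.vstack([np.hstack([cv2.resize(a,(400,300)),cv2.resize(b,(400,300))]),np.hstack([cv2.resize(a[180:420,280:480],(250,300)),cv2.resize(b[150:300,150:270],(240,300),interpolation=2),np.zeros((300,310,3),np.uint8)])]))
go(.4455,.0084,.030,83)
```

```text
[625. 267.] [30. 28.] hsv [9, 153, 191] [ 0.7285 -0.1235] [(np.float64(0.0257), np.float64(-7.0)), (np.float64(0.0301), np.float64(-84.1))]
[304. 160.] [51. 46.] hsv [12, 171, 162] [0.4456 0.0092] [(np.float64(0.0388), np.float64(-7.0)), (np.float64(0.0428), np.float64(-96.6))]
[625.  45.] [78. 28.] hsv [19, 178, 70] [0.7107 0.0657] [(np.float64(0.0217), np.float64(-7.0)), (np.float64(0.0575), np.float64(-84.1))]
t11.0 move [ 0.0581 -0.0124  0.1902] [-0.0004 -0.0001  0.0005]
```

View pics/chk4.png

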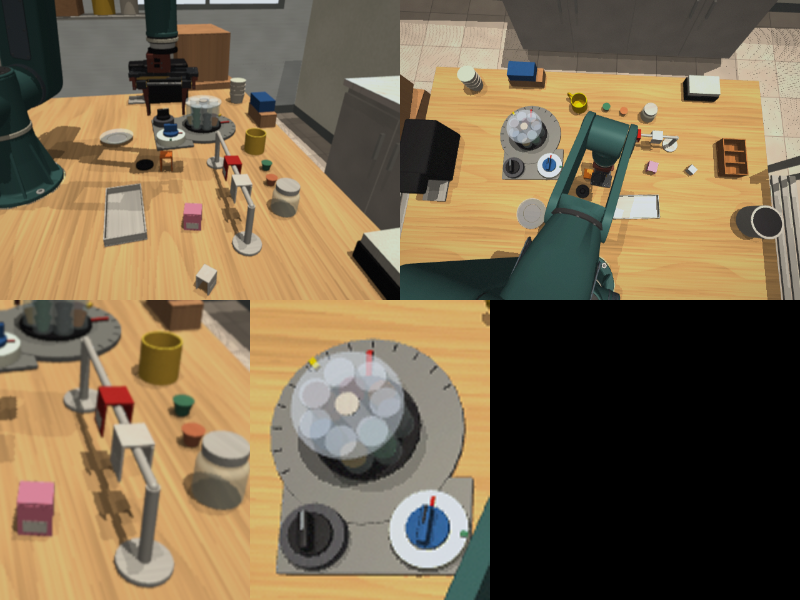

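Red and white hang on the bar (side inset (115,400), (130,445)). No further tags are visible. Now orange, centre (304,160) in the wrist view.

Request:
move_arm(increments="0.03 -0.012 0 0 0 0 1;0.059 -0.012 0.03 0 0 0 1;0.059 -0.012 0.06 0 0 0 1;0.059 -0.012 0.1 0 0 0 1;0.059 -0.012 0.14 0 0 0 1;0.059 -0.012 0.17 0 0 0 1;0.059 -0.012 0.189 0 0 0 1;0.059 -0.012 0.189 0 0 0 1;0.059 -0.012 0.189 0 0 0 0;0.059 -0.012 0.189 0 0 0 0;0.059 -0.012 0.189 0 0 0 0;0.059 -0.012 0.189 0 0 0 0", newtons=15)

```text
time: 11.97
tcp_pos: [0.4466, 0.0096, 0.033]
tcp_rot: [0.749, 0.663, 0.001, 0.001]
wrist_force: [-0.7, -0.2, 0.5]
finger_gap: 0.0649
grip_force: 0.0
```

Request:
move_arm(increments="0 0 0 0 0 0 0;0 0 0 0 0 0 0;0 0 0 0 0 0 0;0 0 -0.03 0 0 0 0;0 0 -0.07 0 0 0 0;0 0 -0.11 0 0 0 0;0 0 -0.15 0 0 0 0;0 0 -0.15 0 0 0 0;0 0 -0.15 0 0 0 0;0 0 -0.15 0 0 0 0")

```text
time: 12.8
tcp_pos: [0.4445, 0.0099, 0.1813]
tcp_rot: [0.749, 0.663, -0.0, -0.0]
wrist_force: [0.5, 0.4, -1.8]
finger_gap: 0.0399
grip_force: 14.9
```

```bash
python3 -c "
from h import *
go(.6155,-.09,.181,87.6)"
```

```text
t12.8 move [-0.0786  0.1818  0.0003] [-0.0003 -0.0001 -0.0791]
```

Request:
move_arm(increments="-0.02 0.03 0 0 0 -0.03 0;-0.03 0.06 0 0 0 -0.08 0;-0.05 0.09 0 0 0 -0.08 0;-0.06 0.12 0 0 0 -0.08 0;-0.07 0.15 0 0 0 -0.08 0;-0.079 0.18 0 0 0 -0.08 0;-0.079 0.183 0 0 0 -0.08 0;-0.079 0.183 0 0 0 -0.08 0;-0.079 0.183 0 0 0 -0.08 0;-0.079 0.183 0 0 0 -0.08 0")

```text
time: 13.63
tcp_pos: [0.615, -0.0897, 0.1801]
tcp_rot: [0.721, 0.693, -0.001, -0.002]
wrist_force: [-0.3, -0.2, -1.2]
finger_gap: 0.0401
grip_force: 14.9
```

```bash
python3 -c "
from h import *
go(.6160,-.09,.110,87.6)"
```

```text
t13.6 move [-0.0003  0.0013  0.0701] [-0.004  -0.0011  0.0013]
```

Request:
move_arm(increments="0 0 0 0 0 0 0;0 0 0.02 0 0 0 0;0 0 0.035 0 0 0 0;0 0 0.05 0 0 0 0;0 0 0.06 0 0 0 0;0 0 0.07 0 0 0 0;0 0 0.071 0 0 0 0;0 0 0.072 0 0 0 0;0 0 0.072 0 0 0 0")

```text
time: 14.38
tcp_pos: [0.6157, -0.0902, 0.1113]
tcp_rot: [0.721, 0.693, -0.001, -0.001]
wrist_force: [-6.8, 0.3, 11.0]
finger_gap: 0.04
grip_force: 15.0
```

Request:
move_arm(increments="0 0 0 0 0 0 0.6;0 0 0 0 0 0 0.75;0 0 0 0 0 0 0.75;0 0 0 0 0 0 0.75;0 0 -0.03 0 0 0 0.75;0 0 -0.07 0 0 0 0.75;0 0 -0.11 0 0 0 0.75;0 0 -0.14 0 0 0 1;0 0 -0.14 0 0 0 1;0 0 -0.14 0 0 0 1")

```text
time: 15.22
tcp_pos: [0.6188, -0.091, 0.2519]
tcp_rot: [0.721, 0.693, 0.001, 0.002]
wrist_force: [0.3, -0.2, -0.0]
finger_gap: 0.0828
grip_force: 0.0
```

```bash
python3 -c "
from h import *
go(.43,.25,.25,90)"
```

```text
t15.2 move [ 0.333  -0.2025  0.0007] [ 0.0048  0.0011 -0.0409]
```

Request:
move_arm(increments="0.03 -0.02 0 0 0 -0.04 1;0.06 -0.04 0 0 0 -0.04 1;0.09 -0.065 0 0 0 -0.04 1;0.12 -0.09 0 0 0 -0.04 1;0.15 -0.115 0 0 0 -0.04 1;0.18 -0.14 0 0 0 -0.04 1;0.205 -0.158 0 0 0 -0.04 1;0.205 -0.158 0 0 0 -0.04 1;0.205 -0.158 0 0 0 -0.04 1;0.205 -0.158 0 0 0 -0.04 1")

```text
time: 16.05
tcp_pos: [0.4676, 0.1204, 0.2487]
tcp_rot: [0.707, 0.707, -0.001, -0.0]
wrist_force: [0.4, 1.2, 0.4]
finger_gap: 0.0879
grip_force: 0.0
```

Run:
```python
from h import *
c=info("wrist"); np.savez("w5.npz",**c); print(c["eye"],monitor.observe()["tcp_pos"])
cv2.imwrite("pics/wrist5.png",cams.grab_frame("wrist")); cv2.imwrite("pics/side5.png",cams.grab_frame("side"))
```

```text
[0.46780323 0.19391329 0.41105991] [0.4676066  0.12035286 0.24867464]
```

View pics/wrist5.png

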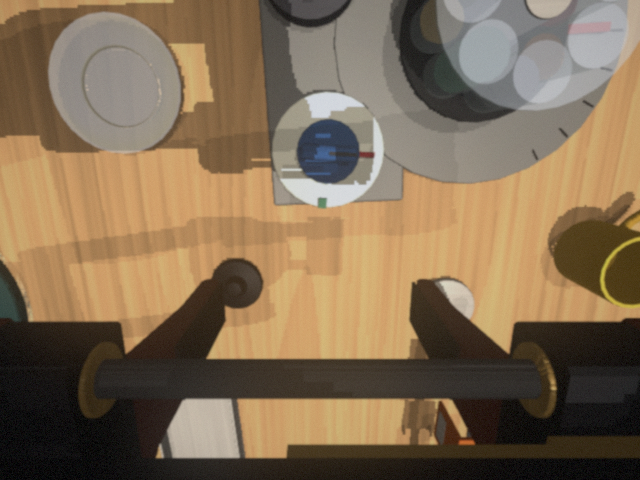

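Camera is pitched away; brake dial is at (328,150), needle tip (373,155), index (322,203). Move +y to bring the drive knob and mark into view.

Request:
move_arm(increments="0.03 0 0 0 0 0 1;0.06 0 0 0 0 0 1;0.09 0 0 0 0 0 1;0.12 0 0 0 0 0 1;0.14 0 0 0 0 0 1;0.14 0 0 0 0 0 1;0.14 0 0 0 0 0 1;0.14 0 0 0 0 0 1")

```text
time: 16.82
tcp_pos: [0.4684, 0.2594, 0.2492]
tcp_rot: [0.708, 0.706, -0.001, 0.0]
wrist_force: [-0.7, 0.2, 0.1]
finger_gap: 0.0881
grip_force: 0.0
```

Run:
```python
from h import *
c=info("wrist"); np.savez("w6.npz",**c); print(c["eye"],monitor.observe()["tcp_pos"],monitor.observe()["joints"].round(2))
cv2.imwrite("pics/wrist6.png",cams.grab_frame("wrist"))
```

```text
[0.46857784 0.33298725 0.41157653] [0.46835442 0.25938126 0.24924079] [ 0.38  0.24  1.61 -0.    1.29  0.38]
```

View pics/wrist6.png

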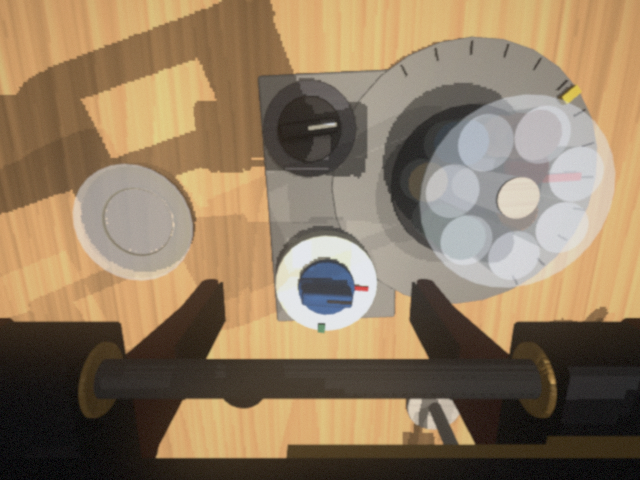

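Now clear: drive knob (310,127), bar white stripe toward (335,126); brake dial (326,282), needle tip (367,289), index (321,327); pointer red (550–581,177); mark yellow (571,93).

Run:
```python
from h import *
im=cv2.imread("pics/wrist6.png"); c=dict(np.load("w6.npz")); hsv=cv2.cvtColor(im,cv2.COLOR_BGR2HSV)
def mk(lo,hi,roi):
    x0,y0,x1,y1=roi; m=np.zeros(im.shape[:2],np.uint8); m[y0:y1,x0:x1]=cv2.inRange(hsv,lo,hi)[y0:y1,x0:x1]; return m
def W(m,z):
    v,u=np.nonzero(m); return np.array([onz(c,a,b,z)[:2] for a,b in zip(u,v)])
def big(m): return max(cv2.findContours(m,0,1)[0],key=cv2.contourArea)
k=big(mk((0,0,140),(180,60,255),(265,225,390,340))); e=cv2.fitEllipse(cv2.convexHull(k)); B=onz(c,*e[0],.038)[:2]; print("brake housing",np.round(e[0]),B)
m=mk((0,0,0),(180,255,70),(255,75,360,180))
y=W(mk((22,120,120),(35,255,255),(550,70,600,120)),.018); r=W(mk((0,90,100),(8,255,255),(540,160,600,200)),.018)
g=W(mk((60,60,40),(95,255,255),(305,310,340,340)),.04); n=W(mk((0,120,100),(8,255,255),(345,275,380,300)),.06)
for nm,p in(("yellow",y),("ptr",r),("green",g),("needle",n)): print(nm,len(p),p.mean(0).round(4),p.min(0).round(4),p.max(0).round(4))
# base disc edge by points with constant radius: gray plate outline
C=cv2.Canny(im,60,150)
crop=cv2.resize(im[60:345,240:620],(800,600),interpolation=cv2.INTER_CUBIC); cv2.imwrite("pics/crop6.png",cv2.convertScaleAbs(crop,alpha=1.6,beta=25))
```

```text
brake housing [347. 276.] [0.49985785 0.19433863]
yellow 175 [0.7197 0.3779] [0.7109 0.3709] [0.7281 0.3856]<stdin>:12: RuntimeWarning: Mean of empty slice.
  ret = ret.dtype.type(ret / rcount)
Traceback (most recent call last):
ValueError: zero-size array to reduction operation minimum which has no identity
```

```bash
cat > dial.py <<'E'
from h import *
def redmask(im):
    b,g,r=[x.astype(int) for x in cv2.split(im)]; return ((r-np.maximum(b,g))>25).astype(np.uint8)*255
def W(c,m,z,roi):
    x0,y0,x1,y1=roi; v,u=np.nonzero(m[y0:y1,x0:x1]); return np.array([onz(c,a+x0,b+y0,z)[:2] for a,b in zip(u,v)])
def st(n,p):
    print(n,len(p),*( [p.mean(0).round(4),p.min(0).round(4),p.max(0).round(4)] if len(p) else []))
E
python3 - <<'E'
from dial import *
im=cv2.imread("pics/wrist6.png"); c=dict(np.load("w6.npz")); hsv=cv2.cvtColor(im,cv2.COLOR_BGR2HSV)
rm=redmask(im); print(im[177,[555,565,575,580]].tolist(),im[289,[358,363,367]].tolist(),im[327,[320,322]].tolist())
r=W(c,rm,.018,(545,165,590,190)); n=W(c,rm,.06,(345,275,380,300)); g=W(c,cv2.inRange(hsv,(50,60,30),(95,255,255)),.04,(305,315,340,340))
st("ptr",r); st("needle",n); st("green",g)
for u,v,z,s in((310,127,.038,"drive hous"),(326,282,.038,"brake hous")): print(s,onz(c,u,v,z))
crop=cv2.resize(im[60:345,240:620],(800,600),interpolation=cv2.INTER_CUBIC); cv2.imwrite("pics/crop6.png",cv2.convertScaleAbs(crop,alpha=1.6,beta=25))
E
```

```text
[[193, 189, 219], [190, 187, 218], [190, 187, 217], [192, 188, 211]] [[87, 90, 210], [82, 87, 214], [112, 114, 213]] [[110, 147, 105], [113, 148, 106]]
ptr 145 [0.7262 0.2964] [0.7071 0.2932] [0.7425 0.2994]
needle 79 [0.5129 0.1894] [0.5064 0.1863] [0.5197 0.1928]
green 34 [0.472  0.1341] [0.4699 0.1304] [0.4743 0.1377]
drive hous [0.46168913 0.34643989 0.038     ]
brake hous [0.4775066  0.18761807 0.038     ]
```

View pics/crop6.png

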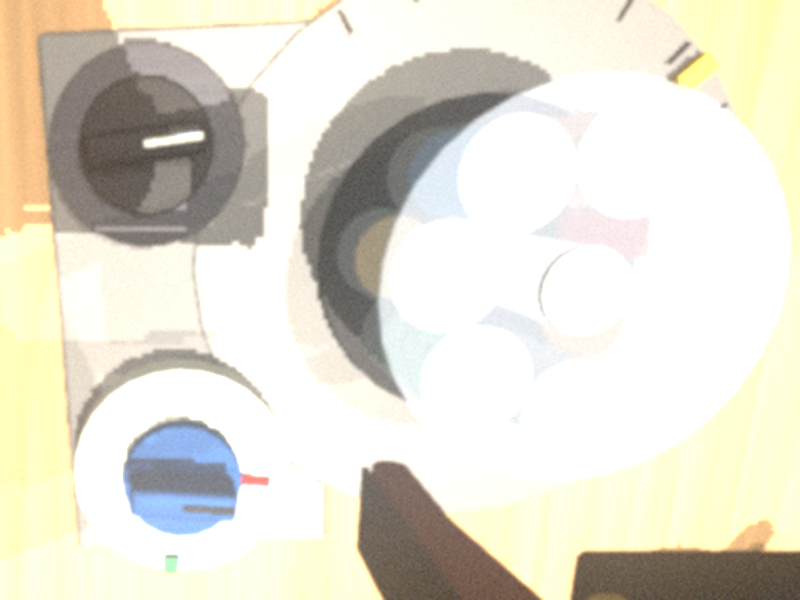

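Run:
```python
from dial import *
c=dict(np.load("w6.npz"))
for n,u,v in(("drive",147,146),("brake",183,477),("d1",88,156),("d2",205,136)): print(n,onz(c,240+u/2.105,60+v/2.105,.08).round(4))
go(.461,.3445,.15,8)
```

```text
drive [0.4623 0.343  0.08  ]
brake [0.4774 0.1993 0.08  ]
d1 [0.4383 0.3392 0.08  ]
d2 [0.4858 0.3468 0.08  ]
t16.9 move [ 0.0854 -0.0074  0.0993] [0.0000e+00 1.1000e-03 1.4288e+00]
```

Request:
move_arm(increments="0.03 -0.005 0 0 0 1.43 0.5;0.06 -0.007 0 0 0 1.43 0.5;0.085 -0.007 0 0 0 1.43 0.5;0.085 -0.007 0 0 0 1.43 0.5;0.085 -0.007 0 0 0 1.43 0.5;0.085 -0.007 0 0 0 1.43 0.5;0.085 -0.007 0.02 0 0 1.43 0.5;0.085 -0.007 0.04 0 0 1.43 0.5;0.085 -0.007 0.06 0 0 1.43 0.5;0.085 -0.007 0.08 0 0 1.43 0.5;0.085 -0.007 0.099 0 0 1.43 0.5;0.085 -0.007 0.099 0 0 1.43 0.5")

```text
time: 17.87
tcp_pos: [0.4592, 0.3426, 0.147]
tcp_rot: [0.998, 0.066, -0.003, 0.002]
wrist_force: [-0.4, 0.9, 0.1]
finger_gap: 0.044
grip_force: 0.0
```

Request:
move_arm(increments="0 0 0 0 0 0 0.5;0 0 0 0 0 0 0.5;0 0 0 0 0 0 0.5")

```text
time: 18.12
tcp_pos: [0.462, 0.3452, 0.1514]
tcp_rot: [0.998, 0.07, 0.001, -0.0]
wrist_force: [1.0, -0.1, 0.4]
finger_gap: 0.0439
grip_force: 0.0
```

Run:
```python
from dial import *
c=info("wrist"); im=cams.grab_frame("wrist"); np.savez("w7.npz",**c)
cv2.imwrite("pics/wrist7.png",im); print(monitor.observe()["joints"].round(3))
print("knob expected",proj(c,[.461,.344,.08]))
go(.461,.344,.056,8)
```

```text
[0.522 0.398 1.645 0.    1.097 1.953]
knob expected [320.27626616 258.06748204]
t18.2 move [-0.0013  0.0014  0.0956] [-0.0006 -0.0015  0.0009]
```

View pics/wrist7.png

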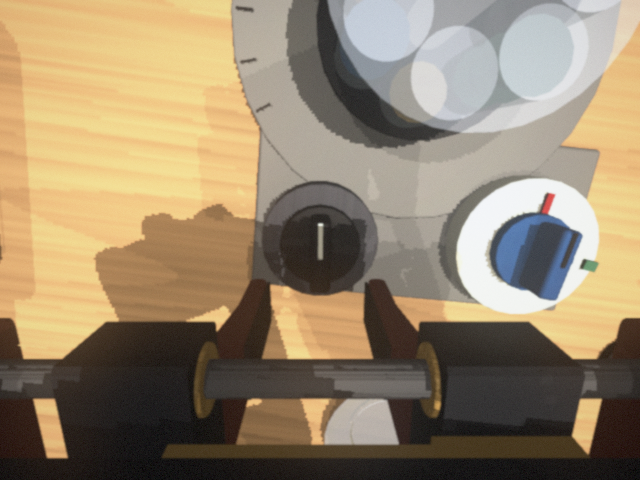

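The knob bar stands at (320,243), aligned upright between the fingers; brake bar (545,260), needle (549,197), index (589,266). Descend and grip.

Request:
move_arm(increments="0 0.001 0.03 0 0 0 0.5;0 0.001 0.06 0 0 0 0.5;0 0.001 0.08 0 0 0 0.5;0 0.001 0.095 0 0 0 0.5;0 0.001 0.095 0 0 0 0.5;0 0.001 0.095 0 0 0 0;0 0.001 0.095 0 0 0 0;0 0.001 0.095 0 0 0 0;0 0.001 0.095 0 0 0 0;0 0.001 0.095 0 0 0 0;0 0.001 0.095 0 0 0 0", newtons=25)

```text
time: 19.08
tcp_pos: [0.4622, 0.3436, 0.0569]
tcp_rot: [0.998, 0.07, 0.001, 0.001]
wrist_force: [2.1, -6.5, 6.1]
finger_gap: 0.0135
grip_force: 25.0
```

Run:
```python
from dial import *
c=dict(np.load("w7.npz"))
print("brake top",onz(c,543,260,.08).round(4),"needle",onz(c,549,196,.042).round(4),"idx",onz(c,584,265,.04).round(4),"house",onz(c,528,245,.038).round(4),"drive house",onz(c,320,238,.038).round(4),"drive bar",onz(c,320,258,.08))
```

```text
brake top [0.4801 0.1981 0.08  ] needle [0.5196 0.1827 0.042 ] idx [0.4714 0.1384 0.04  ] house [0.4806 0.1848 0.038 ] drive house [0.4639 0.3443 0.038 ] drive bar [0.4610209  0.34418701 0.08      ]
```

Request:
move_arm(increments="0 0 0 0 0 -0.1 0;0 0 0 0 0 -0.2 0;0 0 0 0 0 -0.3 0;0 0 0 0 0 -0.4 0;0 0 0 0 0 -0.5 0;0 0 0 0 0 -0.6 0;0 0 0 0 0 -0.7 0;0 0 0 0 0 -0.8 0;0 0 0 0 0 -0.9 0;0 0 0 0 0 -1.0 0;0 0 0 0 0 -1.1 0;0 0 0 0 0 -1.2 0")

```text
time: 20.08
tcp_pos: [0.4611, 0.3448, 0.0569]
tcp_rot: [0.782, 0.623, 0.0, -0.0]
wrist_force: [-2.3, -0.4, 6.4]
finger_gap: 0.0138
grip_force: 25.0
```

Request:
move_arm(increments="0 0 0 0 0 -0.1 0;0 0 0 0 0 -0.2 0;0 0 0 0 0 -0.3 0;0 0 0 0 0 -0.4 0;0 0 0 0 0 -0.5 0;0 0 0 0 0 -0.6 0;0 0 0 0 0 -0.7 0;0 0 0 0 0 -0.8 0;0 0 0 0 0 -0.9 0;0 0 0 0 0 -1.0 0;0 0 0 0 0 -1.1 0;0 0 0 0 0 -1.1 0")

```text
time: 21.08
tcp_pos: [0.4597, 0.3443, 0.0569]
tcp_rot: [0.341, 0.94, -0.001, -0.001]
wrist_force: [-4.7, -1.4, 10.4]
finger_gap: 0.0137
grip_force: 25.0
```

```bash
cat > ptr.py <<'E'
from dial import *
def ptr(tag):
    s=monitor.observe(); print("t",s["time"],"joints",s["joints"].round(2),"f",s["wrist_force"].round(1),"gap",s["finger_gap"])
    c=info("top"); im=cams.grab_frame("top"); cv2.imwrite(f"pics/top_{tag}.png",im); A=np.array([.6234,.290])
    b,g,r=[x.astype(int) for x in cv2.split(im)]
    R_=(((r-np.maximum(b,g))>22)&(abs(b-g)<30)).astype(np.uint8)*255
    Y=cv2.inRange(cv2.cvtColor(im,cv2.COLOR_BGR2HSV),(22,120,110),(35,255,255))
    for n,m in(("ptr",R_),("mark",Y)):
        p=W(c,m,.018,(150,160,262,250)); 
        if not len(p): print(n,"none"); continue
        d=p-A; q=np.hypot(*d.T); k=(q>.09)&(q<.145); a=np.degrees(np.arctan2(d[k,1],d[k,0])); print(n,k.sum(),np.median(a).round(1) if k.any() else "",np.round([q[k].min(),q[k].max()],3) if k.any() else "")
E
python3 -c "
from ptr import *
ptr('a')"
```

```text
t 21.0833 joints [ 0.52  0.52  1.73  0.    0.9  -0.35] f [-4.7 -1.4 10.4] gap 0.0136866844160552
ptr 33 28.7 [0.092 0.145]
mark 21 43.5 [0.13  0.144]
```

Request:
move_arm(increments="0 0 0 0 0 -0.1 0;0 0 0 0 0 -0.2 0;0 0 0 0 0 -0.3 0;0 0 0 0 0 -0.4 0;0 0 0 0 0 -0.5 0;0 0 0 0 0 -0.6 0;0 0 0 0 0 -0.7 0;0 0 0 0 0 -0.8 0;0 0 0 0 0 -0.9 0;0 0 0 0 0 -0.9 0")

```text
time: 21.97
tcp_pos: [0.4593, 0.3431, 0.0569]
tcp_rot: [-0.102, 0.995, -0.001, -0.002]
wrist_force: [-4.7, -5.6, 13.2]
finger_gap: 0.014
grip_force: 25.0
```

Run:
```python
from ptr import *
ptr('b'); c=info("wrist"); np.savez("w8.npz",**c)
im=cams.grab_frame("wrist"); t=cv2.imread("pics/top_b.png")
cv2.imwrite("pics/chk8.png",np.hstack([cv2.resize(im,(400,300)),cv2.resize(t[160:250,150:270],(400,300),interpolation=2)]))
```

```text
t 21.9667 joints [ 0.52  0.52  1.73 -0.    0.9  -1.25] f [-4.7 -5.6 13.2] gap 0.013969948471113245
ptr 104 128.9 [0.091 0.145]
mark 20 43.3 [0.13  0.144]
```

View pics/chk8.png

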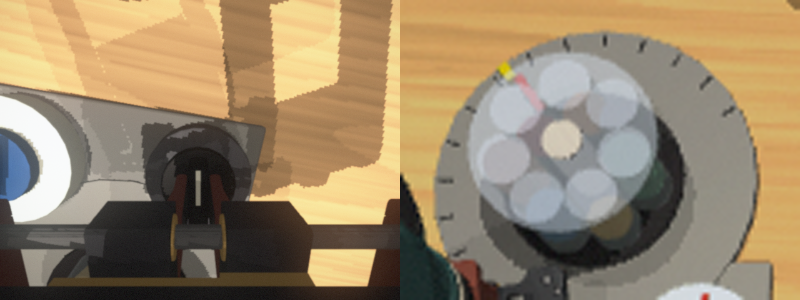

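Pointer (full-frame ≈(184,183)) is just short of the yellow mark (182,181). Measure with a tight window.

```bash
cat >> ptr.py <<'E'
def fine(im,c):
    A=np.array([.6234,.290]); b,g,r=[x.astype(int) for x in cv2.split(im)]
    for n,m in(("ptr",((r-np.maximum(b,g))>12)&(abs(b-g)<40)),("mark",((r-b)>60)&((g-b)>50))):
        p=W(c,m.astype(np.uint8),.018,(174,174,200,200)); d=p-A; q=np.hypot(*d.T); a=np.degrees(np.arctan2(d[:,1],d[:,0]))
        k=(q>.08)&(q<.138)&(a>20)&(a<60)
        for lo in np.arange(.08,.138,.01):
            j=k&(q>=lo)&(q<lo+.01)
            if j.any(): print(n,round(lo,2),j.sum(),a[j].mean().round(1),a[j].min().round(1),a[j].max().round(1))
E
python3 - <<'E'
from ptr import *
fine(cv2.imread("pics/top_b.png"),info("top"))
c=info("top"); print([proj(c,[.6234+.118*np.cos(t),.29+.118*np.sin(t),.018]).round(1) for t in np.radians([39,42,43.5])])
E
```

```text
ptr 0.08 4 39.3 38.0 40.6
ptr 0.09 8 39.7 38.0 41.3
ptr 0.1 7 39.5 37.9 41.0
ptr 0.11 10 39.7 37.5 41.8
ptr 0.12 3 39.3 37.9 40.9
ptr 0.13 3 42.9 36.5 46.9
mark 0.12 5 42.0 40.4 43.2
mark 0.13 9 41.9 39.9 44.2
[array([185.8, 183.1]), array([184. , 184.3]), array([183.2, 185. ])]
```

Request:
move_arm(increments="0 0 0 0 0 -0.08 0;0 0 0 0 0 -0.16 0;0 0 0 0 0 -0.24 0;0 0 0 0 0 -0.25 0;0 0 0 0 0 -0.25 0;0 0 0 0 0 -0.25 0")

```text
time: 22.57
tcp_pos: [0.4594, 0.3427, 0.0569]
tcp_rot: [-0.223, 0.975, -0.001, -0.002]
wrist_force: [-4.5, -7.3, 14.0]
finger_gap: 0.0137
grip_force: 25.0
```

Request:
move_arm(increments="0 0 0 0 0 0 0.5;0 0 0 0 0 0 0.5;0 0 0 0 0 0 0.5;0 0 0 0 0 0 0.5;0 0 -0.03 0 0 0 0.5;0 0 -0.06 0 0 0 0.5;0 0 -0.1 0 0 0 0.5;0 0 -0.14 0 0 0 0.5;0 0 -0.17 0 0 0 0.5;0 0 -0.19 0 0 0 0.5;0 0 -0.19 0 0 0 0.5")

```text
time: 23.48
tcp_pos: [0.4639, 0.3464, 0.251]
tcp_rot: [-0.222, 0.975, 0.001, 0.005]
wrist_force: [-0.0, 0.0, -0.4]
finger_gap: 0.0439
grip_force: 0.0
```

Run:
```python
from ptr import *
im=cams.grab_frame("top"); cv2.imwrite("pics/top_c.png",im); fine(im,info("top"))
go(.46,.23,.25,75)
```

```text
ptr 0.08 5 42.3 40.6 43.6
ptr 0.09 8 42.2 40.3 44.0
ptr 0.1 7 42.2 40.6 43.4
ptr 0.11 9 42.0 40.4 43.7
ptr 0.12 2 41.9 40.9 42.8
ptr 0.13 3 42.9 36.5 46.9
mark 0.12 4 42.4 41.2 43.2
mark 0.13 9 41.9 39.9 44.2
t23.5 move [ 0.0526 -0.1031 -0.0021] [6.800e-03 2.200e-03 2.281e+00]
```

Pointer reads 42.2°, mark 42.0–42.4°: aligned. Now to the brake.

Run:
```python
from ptr import *
go(.4775,.183,.16,175)
```

```text
t23.5 move [ 0.0577 -0.1531  0.0878] [0.0022 0.0054 0.5356]
```

Request:
move_arm(increments="0.015 -0.035 0 0 0 0.12 0.5;0.03 -0.07 0 0 0 0.24 0.5;0.045 -0.105 0 0 0 0.36 0.5;0.058 -0.14 0 0 0 0.48 0.5;0.058 -0.153 0.02 0 0 0.54 0.5;0.058 -0.153 0.05 0 0 0.54 0.5;0.058 -0.153 0.08 0 0 0.54 0.5;0.058 -0.153 0.088 0 0 0.54 0.5;0.058 -0.153 0.088 0 0 0.54 0.5;0.058 -0.153 0.088 0 0 0.54 0.5")

```text
time: 24.37
tcp_pos: [0.4746, 0.1817, 0.1571]
tcp_rot: [0.046, 0.999, -0.0, -0.001]
wrist_force: [-0.6, -0.2, 0.1]
finger_gap: 0.0437
grip_force: 0.0
```

Run:
```python
from ptr import *
c=info("wrist"); im=cams.grab_frame("wrist"); np.savez("w9.npz",**c); t=cams.grab_frame("top"); cv2.imwrite("pics/top9.png",t); fine(t,info("top"))
cv2.imwrite("pics/chk9.png",np.hstack([cv2.resize(im,(480,360)),cv2.resize(t[160:280,160:266],(318,360),interpolation=2)]))
print(proj(c,[.4775,.183,.08]))
go(.4775,.183,.056,175)
```

```text
ptr 0.13 3 42.9 36.5 46.9
mark 0.12 4 41.7 40.4 43.2
mark 0.13 9 41.9 39.9 44.2
[318.17185689 257.86422483]
t24.5 move [-0.0012  0.0009  0.1027] [ 0.0007  0.0016 -0.0039]
```

View pics/chk9.png

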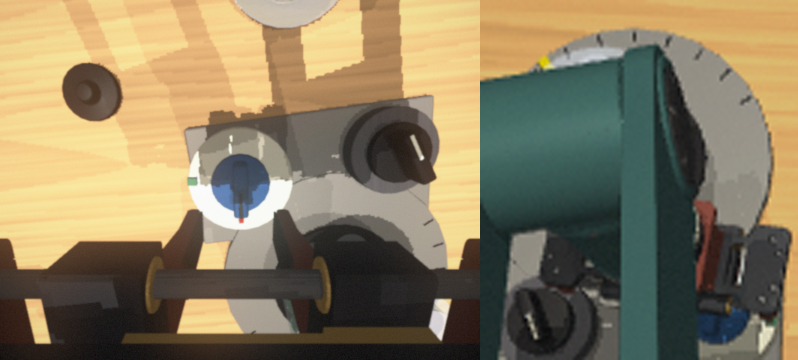

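Wrist view: brake bar upright between the fingers at full-frame (319,247), needle tip (321,295), index (257,242). Grip after measuring the turn.

Run:
```python
from ptr import *
c=dict(np.load("w9.npz")); im=cams.grab_frame("wrist"); cv2.imwrite("pics/wrist9.png",im); hsv=cv2.cvtColor(im,cv2.COLOR_BGR2HSV)
n=W(c,redmask(im),.042,(300,275,340,305)); g=W(c,cv2.inRange(hsv,(45,50,30),(95,255,255)),.04,(240,225,270,258)); st("needle",n); st("green",g)
k=max(cv2.findContours(cv2.inRange(hsv,(95,80,40),(125,255,255)),0,1)[0],key=cv2.contourArea); e=cv2.minEnclosingCircle(k); print("blue disc",e,onz(c,*e[0],.05).round(4))
B=np.array([.4775,.183])
for p in(n,g): d=p.mean(0)-B; print(np.degrees(np.arctan2(d[1],d[0])),np.hypot(*d))
```

```text
needle 46 [0.517 0.181] [0.5139 0.1785] [0.5199 0.1835]
green 102 [0.4701 0.1346] [0.4666 0.1301] [0.4737 0.1392]
blue disc ((300.0, 266.5), 25.869966506958008) [0.4925 0.1677 0.05  ]
-2.8343157101085388 0.03952832569967573
-98.64191407602087 0.04897461469480581
```

Request:
move_arm(increments="-0.001 0.001 0.03 0 0 0 0.5;-0.001 0.001 0.06 0 0 0 0.5;-0.001 0.001 0.08 0 0 0 0.5;-0.001 0.001 0.101 0 0 0 0.5;-0.001 0.001 0.101 0 0 0 0.5;-0.001 0.001 0.101 0 0 0 0;-0.001 0.001 0.101 0 0 0 0;-0.001 0.001 0.101 0 0 0 0;-0.001 0.001 0.101 0 0 0 0;-0.001 0.001 0.101 0 0 0 0;-0.001 0.001 0.101 0 0 0 0", newtons=25)

```text
time: 25.43
tcp_pos: [0.4776, 0.1837, 0.058]
tcp_rot: [0.046, 0.999, 0.001, 0.001]
wrist_force: [-1.2, 4.7, 6.7]
finger_gap: 0.014
grip_force: 25.0
```

Request:
move_arm(increments="0 0 0 0 0 0.12 0;0 0 0 0 0 0.24 0;0 0 0 0 0 0.36 0;0 0 0 0 0 0.48 0;0 0 0 0 0 0.6 0;0 0 0 0 0 0.72 0;0 0 0 0 0 0.84 0;0 0 0 0 0 0.96 0;0 0 0 0 0 1.08 0;0 0 0 0 0 1.2 0;0 0 0 0 0 1.32 0;0 0 0 0 0 1.44 0")

```text
time: 26.43
tcp_pos: [0.4775, 0.1836, 0.058]
tcp_rot: [0.695, 0.719, 0.002, 0.0]
wrist_force: [-1.6, 4.0, 7.5]
finger_gap: 0.0138
grip_force: 25.0
```

Request:
move_arm(increments="0 0 0 0 0 0.08 0;0 0 0 0 0 0.16 0;0 0 0 0 0 0.16 0;0 0 0 0 0 0.16 0")

```text
time: 26.77
tcp_pos: [0.4775, 0.1836, 0.058]
tcp_rot: [0.749, 0.663, 0.002, 0.0]
wrist_force: [-0.4, 5.2, 6.8]
finger_gap: 0.0141
grip_force: 25.0
```

Request:
move_arm(increments="0 0 0 0 0 0 0.5;0 0 0 0 0 0 0.5;0 0 0 0 0 0 0.5;0 0 0 0 0 0 0.5;0 0 -0.03 0 0 0 0.5;0 0 -0.06 0 0 0 0.5;0 0 -0.1 0 0 0 0.5;0 0 -0.1 0 0 0 0.5;0 0 -0.1 0 0 0 0.5;0 0 -0.1 0 0 0 0.5")

```text
time: 27.6
tcp_pos: [0.4759, 0.1823, 0.1563]
tcp_rot: [0.749, 0.663, -0.0, -0.0]
wrist_force: [-1.1, -0.4, 0.1]
finger_gap: 0.0439
grip_force: 0.0
```

Run:
```python
from ptr import *
c=info("wrist"); im=cams.grab_frame("wrist"); cv2.imwrite("pics/wrist10.png",im); hsv=cv2.cvtColor(im,cv2.COLOR_BGR2HSV)
B=np.array([.4775,.183]); u,v=proj(c,[.4775,.183,.04]); print(u,v)
roi=(int(u)-90,int(v)-90,int(u)+90,int(v)+60)
n=W(c,redmask(im)&cv2.inRange(hsv,(0,100,60),(180,255,255))&~cv2.inRange(hsv,(8,0,0),(165,255,255)),.042,roi); g=W(c,cv2.inRange(hsv,(45,50,30),(92,255,255)),.04,roi); st("needle",n); st("green",g)
for p in(n,g): 
    d=p-B; d=d[np.hypot(*d.T)<.06]; print(len(d),np.degrees(np.median(np.arctan2(d[:,1],d[:,0]))),np.hypot(*d.T).min(),np.hypot(*d.T).max())
t=cams.grab_frame("top")
cv2.imwrite("pics/chk10.png",np.hstack([cv2.resize(im[roi[1]:roi[3],roi[0]:roi[2]],(400,333),interpolation=2),cv2.resize(t[160:280,150:283],(369,333),interpolation=2)]))
```

```text
319.336827407267 239.02233093992788
needle 38 [0.4723 0.1426] [0.4697 0.1398] [0.4746 0.1453]
green 43 [0.4721 0.1358] [0.4689 0.1336] [0.4757 0.1379]
38 -97.32673679349702 0.038182831499000994 0.04334907844843647
43 -96.30135630794496 0.04513484550157581 0.049488518118060286
```

View pics/chk10.png

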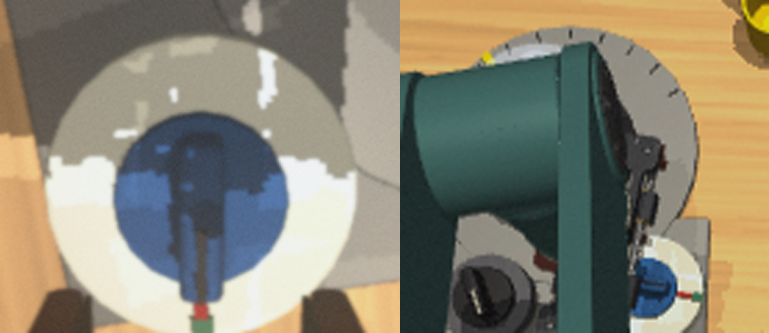

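The needle meets the green index (crop (201,312)/(202,325)), about 1° apart. Retreat and do a final check of the tags and pointer.

Request:
move_arm(increments="0 0 -0.03 0 0 0 0.5;0 0 -0.07 0 0 0 0.5;0 0 -0.11 0 0 0 0.5;-0.04 0 -0.13 0 0 0 0.5;-0.08 0 -0.13 0 0 0 0.5;-0.12 0 -0.13 0 0 0 0.5;-0.16 0 -0.13 0 0 0 0.5;-0.2 0 -0.13 0 0 0 0.5;-0.24 0 -0.13 0 0 0 0.5;-0.28 0 -0.13 0 0 0 0.5;-0.31 0 -0.13 0 0 0 0.5;-0.31 0 -0.13 0 0 0 0.5")

```text
time: 28.7
tcp_pos: [0.4378, -0.1299, 0.2851]
tcp_rot: [0.75, 0.661, -0.002, -0.0]
wrist_force: [1.2, -0.2, -0.0]
finger_gap: 0.0442
grip_force: 0.0
```

Request:
move_arm(increments="-0.04 0 0 0 0 0 0.5;-0.08 0 0 0 0 0 0.5;-0.12 0 0 0 0 0 0.5;-0.16 0 0 0 0 0 0.5;-0.2 0 0 0 0 0 0.5;-0.2 0 0 0 0 0 0.5;-0.2 0 0 0 0 0 0.5")

```text
time: 29.28
tcp_pos: [0.4142, -0.3244, 0.2848]
tcp_rot: [0.75, 0.662, 0.0, -0.002]
wrist_force: [0.2, 0.9, 0.3]
finger_gap: 0.0436
grip_force: 0.0
```

Run:
```python
from ptr import *
s=cams.grab_frame("side"); w=cams.grab_frame("wrist"); t=cams.grab_frame("top"); fine(t,info("top"))
cv2.imwrite("pics/chk11.png",np.vstack([np.hstack([cv2.resize(s,(400,300)),cv2.resize(w,(400,300))]),np.hstack([cv2.resize(t,(400,300)),cv2.resize(t[160:280,150:310],(400,300),interpolation=2)])]))
```

```text
ptr 0.08 5 42.3 40.6 43.6
ptr 0.09 8 42.2 40.3 44.0
ptr 0.1 8 42.4 40.6 44.2
ptr 0.11 9 42.0 40.4 43.7
ptr 0.12 2 41.9 40.9 42.8
ptr 0.13 4 44.3 36.5 48.6
mark 0.12 5 42.0 40.4 43.2
mark 0.13 10 41.7 39.6 44.2
```

View pics/chk11.png

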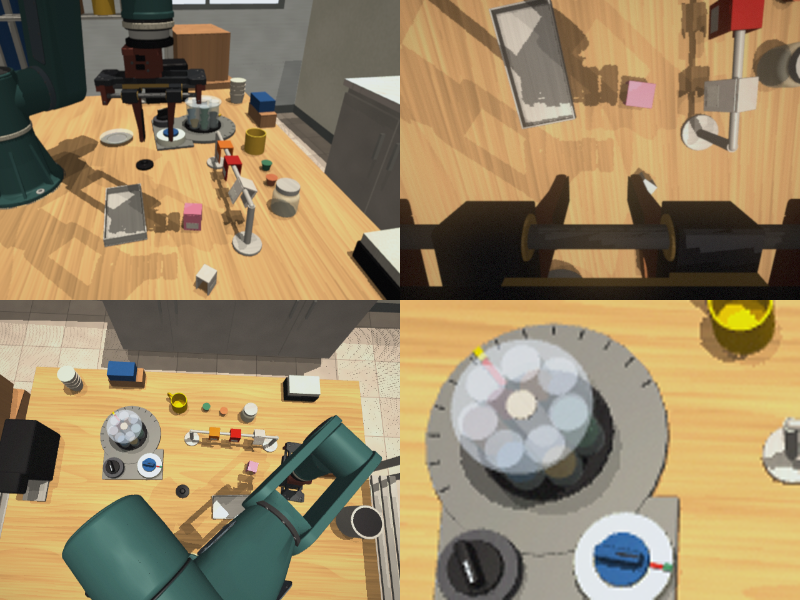

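I've now viewed 15 pictures, one over the limit of 14, so I'll check the rest in numbers only. The latest picture: orange, red and white are on the rail, pointer at mark, needle at index. White looks tilted (side inset (243,190)), so I'll measure it.

Run:
```python
from ptr import *
c=info("side")
def look(im,n):
    hsv=cv2.cvtColor(im,cv2.COLOR_BGR2HSV)
    u,v=[int(x) for x in proj(c,[.6083,-.274,.105])]
    m=cv2.inRange(hsv,(0,0,110),(180,70,255)); 
    x0,y0=u-45,v-45; mm=m[y0:v+50,x0:u+45]
    print(n,(u,v)); 
    for r in range(0,mm.shape[0],5): print(''.join('#' if a else '.' for a in mm[r,::2]), y0+r)
look(cv2.imread("pics/side5.png"),"old"); a=cams.grab_frame("side"); cv2.imwrite("pics/side11.png",a); look(a,"now")
```

```text
old (385, 301)
#......##.................................... 256
..###.###.................................... 261
#..#####........###.......................... 266
.................####........................ 271
..................####....................... 276
................#############................ 281
.................#############............... 286
..................#############.............. 291
...................#############............. 296
...................#....####................. 301
...................#.....####................ 306
..........................#####.............. 311
...........................####.............. 316
..................#.........####............. 321
.............................####............ 326
.............................#####........... 331
............................................. 336
............................................. 341
............................................. 346
now (385, 301)
##.....##.................................... 256
..###.###.................................... 261
#..######.......###.......................... 266
.................####........................ 271
..................####....................... 276
...................####...................... 281
....................#########................ 286
..................###############............ 291
.................#################........... 296
...............##########.#########.......... 301
.............################.....##......... 306
.............#########....####...#........... 311
..............######.......######............ 316
...............###..........####............. 321
...........................#.####............ 326
..........................#..#####........... 331
............................................. 336
............................................. 341
............................................. 346
```

White hung upright at t=16 s but has since been knocked tilted. Locate it in top and wrist views numerically.

Run:
```python
from ptr import *
def loc(im,c,n,k,z=.115):
    hsv=cv2.cvtColor(im,cv2.COLOR_BGR2HSV); m=cv2.inRange(hsv,(0,0,95),(180,70,255)); m=cv2.morphologyEx(m,cv2.MORPH_OPEN,np.ones((k,k)))
    u,v=proj(c,[.6083,-.274,z])
    for q in cv2.findContours(m,0,1)[0]:
        r=cv2.minAreaRect(q)
        if np.hypot(r[0][0]-u,r[0][1]-v)<60 and cv2.contourArea(q)>40:
            w=np.array([onz(c,*p,z)[:2] for p in cv2.boxPoints(r)]); print(n,np.round([u,v]),np.round(r[0]),np.round(r[1]),w.mean(0).round(4),"x",w[:,0].min().round(3),w[:,0].max().round(3),"y",w[:,1].min().round(3),w[:,1].max().round(3))
ct=info("top"); loc(cv2.imread("pics/top4.png"),ct,"old",5); loc(cams.grab_frame("top"),ct,"now",5)
loc(cams.grab_frame("wrist"),info("wrist"),"wrist",23)
go(.608,-.274,.20,87.6); print(monitor.observe()["time"])
```

```text
old [412. 219.] [404. 266.] [14. 15.] [ 0.4818 -0.2546] x 0.459 0.505 y -0.277 -0.232
old [412. 219.] [432. 230.] [25. 23.] [ 0.5825 -0.3253] x 0.547 0.618 y -0.356 -0.295
old [412. 219.] [412. 216.] [14. 16.] [ 0.6167 -0.2744] x 0.596 0.637 y -0.296 -0.253
old [412. 219.] [401. 174.] [19. 20.] [ 0.7325 -0.2453] x 0.704 0.761 y -0.272 -0.218
now [412. 219.] [404. 266.] [14. 15.] [ 0.4818 -0.2546] x 0.459 0.505 y -0.277 -0.232
now [412. 219.] [423. 224.] [45. 27.] [ 0.5963 -0.3035] x 0.537 0.656 y -0.372 -0.235
now [412. 219.] [401. 174.] [19. 20.] [ 0.7325 -0.2453] x 0.704 0.761 y -0.272 -0.218
wrist [532. 145.] [528. 152.] [53. 83.] [ 0.6049 -0.2805] x 0.569 0.642 y -0.308 -0.253
t29.6 move [0.0707 0.186  0.0865] [-0.0003 -0.0007 -0.0773]
29.5833
```

Request:
move_arm(increments="0.01 0.035 -0.02 0 0 -0.04 1;0.02 0.07 -0.02 0 0 -0.08 1;0.035 0.105 -0.02 0 0 -0.08 1;0.05 0.14 0 0 0 -0.08 1;0.06 0.17 0.04 0 0 -0.08 1;0.064 0.186 0.08 0 0 -0.08 1;0.064 0.186 0.085 0 0 -0.08 1;0.064 0.186 0.085 0 0 -0.08 1;0.064 0.186 0.085 0 0 -0.08 1")

```text
time: 30.33
tcp_pos: [0.6067, -0.2812, 0.2009]
tcp_rot: [0.721, 0.693, -0.0, -0.001]
wrist_force: [0.3, 0.3, 1.0]
finger_gap: 0.088
grip_force: 0.0
```

Run:
```python
from ptr import *
c=info("wrist"); im=cams.grab_frame("wrist"); cv2.imwrite("pics/w12.png",im)
m=cv2.inRange(cv2.cvtColor(im,cv2.COLOR_BGR2HSV),(0,0,80),(180,60,255))
for r in range(150,330,8): print(''.join('#' if a else '.' for a in m[r,200:440:4]),r)
print([proj(c,[.608,-.28+d,.131]).round() for d in(-.022,.022)])
go(.608,-.28,.106,87.6)
```

```text
............................####............................ 150
............................####............................ 158
............................####............................ 166
............................####............................ 174
............................####............................ 182
............................####............................ 190
............................####............................ 198
............................####............................ 206
............................########........................ 214
.....................######.##############.................. 222
......................###################................... 230
......................#################.#................... 238
......................###################................... 246
......................###################................... 254
......................###################................... 262
.......................##################................... 270
......................###################................... 278
......................#################..................... 286
......................#################..................... 294
.......................###############...................... 302
........................############........................ 310
...........................######........................... 318
............................####............................ 326
[array([321., 288.]), array([318., 224.])]
t30.4 move [0.0022 0.0006 0.0966] [0.0003 0.0003 0.0019]
```

Request:
move_arm(increments="0 0.001 0.03 0 0 0 1;0 0.001 0.05 0 0 0 1;0 0.001 0.07 0 0 0 1;0 0.001 0.085 0 0 0 1;0 0.001 0.096 0 0 0 1;0 0.001 0.096 0 0 0 1;0 0.001 0.096 0 0 0 0;0 0.001 0.096 0 0 0 0;0 0.001 0.096 0 0 0 0;0 0.001 0.096 0 0 0 0;0 0.001 0.096 0 0 0 0;0 0.001 0.096 0 0 0 0", newtons=10)

```text
time: 31.38
tcp_pos: [0.6087, -0.2829, 0.1062]
tcp_rot: [0.721, 0.692, 0.0, 0.001]
wrist_force: [0.9, -0.1, 1.8]
finger_gap: 0.0523
grip_force: 9.1
```

Request:
move_arm(increments="0 0 0 0 0 0 0;0 0 0 0 0 0 0;0 0 0 0 0 0 0;0 0 0 0 0 0 0")

```text
time: 31.72
tcp_pos: [0.6087, -0.2829, 0.1062]
tcp_rot: [0.721, 0.692, 0.0, 0.001]
wrist_force: [0.6, -0.7, 4.8]
finger_gap: 0.0521
grip_force: 9.4
```

```bash
cat > look.py <<'E'
from ptr import *
def look():
    c=info("side"); im=cams.grab_frame("side"); hsv=cv2.cvtColor(im,cv2.COLOR_BGR2HSV); u,v=[int(x) for x in proj(c,[.6083,-.282,.105])]
    m=cv2.inRange(hsv,(0,0,110),(180,70,255)); print(u,v)
    for r in range(v-50,v+50,4): print(''.join('#' if a else '.' for a in m[r,u-50:u+50:2]),r)
    c=info("wrist"); im=cams.grab_frame("wrist"); hsv=cv2.cvtColor(im,cv2.COLOR_BGR2HSV); m=cv2.inRange(hsv,(0,0,80),(180,60,255)); u,v=[int(x) for x in proj(c,[.6083,-.282,.131])]; print(u,v)
    for r in range(v-90,v+90,7): print(''.join('#' if a else '.' for a in m[r,u-100:u+100:4]),r)
if __name__=="__main__": look()
E
python3 look.py
```

```text
386 304
.................................................. 254
......#.##........................##..##.......... 258
........####...................................... 262
.................................................. 266
.................................................. 270
....................###........................... 274
....................####.......................... 278
........................#......................... 282
....................#............................. 286
.............................##................... 290
............................###................... 294
........................########.................. 298
......................####.########............... 302
...................####....####...###............. 306
..................####......####.##............... 310
................####........#####................. 314
...............####..........####................. 318
...............##..........#######................ 322
...........................##..####............... 326
..............................#######..........
[... 1020 characters left out ...]
##########################.......... 327
...........#############################.......... 334
.............###########################.......... 341
...............#########################.......... 348
................####################.............. 355
.................................................. 362
.................................................. 369
.................................................. 376
.............................############...#..#.. 383
..................................#######......... 390
........................#......................... 397
.......................######..................... 404
.......................######..................... 411
```

White is jammed diagonally (about 30° tilt). Re-open, straddle lower with a small offset, and push the legs upright.

Request:
move_arm(increments="0 0 0 0 0 0 0.8;0 0 0 0 0 0 1;0 0 0 0 0 0 1;0 0 -0.02 0 0 0 1;0 -0.008 -0.02 0 0 0 1;0 -0.009 0 0 0 0 1;0 -0.009 0.012 0 0 0 1;0 -0.009 0.022 0 0 0 1;0 -0.009 0.024 0 0 0 1;0 0 0.024 0 0 0 1;0 0 0.024 0 0 0 1;0 0 0.024 0 0 0 1")

```text
time: 32.82
tcp_pos: [0.6094, -0.2831, 0.0821]
tcp_rot: [0.721, 0.693, 0.0, 0.001]
wrist_force: [0.1, -0.6, 0.7]
finger_gap: 0.0878
grip_force: 0.0
```

Request:
move_arm(increments="0 0 0 0 0 0 0.8;0 0 0 0 0 0 0.65;0 0 0 0 0 0 0.5;0 0 0 0 0 0 0.4;0 0 0 0 0 0 0;0 0 0 0 0 0 0;0 0 0 0 0 0 0;0 0 0 0 0 0 0;0 0 0 0 0 0 0")

```text
time: 33.57
tcp_pos: [0.6082, -0.2828, 0.0818]
tcp_rot: [0.721, 0.692, 0.0, 0.0]
wrist_force: [0.3, -0.0, 1.2]
finger_gap: 0.0531
grip_force: 10.0
```

```bash
python3 look.py
```

```text
386 304
.................................................. 254
.................................................. 258
.................................................. 262
.................................................. 266
.....................#............................ 270
.........................######................... 274
........#.#....................................... 278
.................................................. 282
.................................................. 286
..............................###................. 290
................................#................. 294
.........................#####...#................ 298
........................#..#########.............. 302
.......................#..#####................... 306
......................#.....####..#............... 310
.....................#......######................ 314
....................#........####................. 318
...................#..........####................ 322
..................#............#####.............. 326
..............................#######..........
[... 1020 characters left out ...]
.................................... 361
.................................................. 368
.................................................. 375
...........................##################..... 382
................................###########.####.. 389
....................................##.##....#.... 396
.................################................. 403
.................############..................... 410
......................#######..................... 417
......................#######..................... 424
......................#######..................... 431
......................#######..................... 438
.................................................. 445
```

Request:
move_arm(increments="0 0 0 0 0 0 0;0 0 0 0 0 0 0;0 0 -0.005 0 0 0 0;0 0 -0.008 0 0 0 0;0 0 -0.008 0 0 0 0;0 0 -0.008 0 0 0 0", newtons=30)

```text
time: 34.17
tcp_pos: [0.6078, -0.2826, 0.0897]
tcp_rot: [0.721, 0.692, -0.0, -0.0]
wrist_force: [-0.1, -0.0, -0.8]
finger_gap: 0.0399
grip_force: 30.0
```

Squeezed square (gap 40 mm, the tag's own width). Lower back to the bar until contact.

Request:
move_arm(increments="0 0 0.003 0 0 0 0;0 0 0.005 0 0 0 0;0 0 0.005 0 0 0 0", newtons=10)

```text
time: 34.42
tcp_pos: [0.6075, -0.2823, 0.0837]
tcp_rot: [0.721, 0.692, -0.0, -0.001]
wrist_force: [-0.5, -0.2, -1.0]
finger_gap: 0.04
grip_force: 10.0
```

Request:
move_arm(increments="0 0 0.003 0 0 0 0;0 0 0.003 0 0 0 0;0 0 0.003 0 0 0 0")

```text
time: 34.67
tcp_pos: [0.6081, -0.2827, 0.0816]
tcp_rot: [0.721, 0.692, -0.0, -0.0]
wrist_force: [-0.2, -0.7, 1.4]
finger_gap: 0.0402
grip_force: 10.0
```

```bash
python3 look.py
```

```text
386 304
........##........................................ 254
.................................................. 258
.................................................. 262
.................................................. 266
.................................................. 270
.........................#######.................. 274
..........#....................................... 278
........................#......................... 282
.................................................. 286
.................................................. 290
.............................####................. 294
........................######..##................ 298
......................#..#.###.................... 302
..........................#####................... 306
.....................#.....#####.#................ 310
.....................#......######................ 314
.....................#.......#####................ 318
.....................#........####................ 322
.....................#.........#####.............. 326
..............................#######..........
[... 1020 characters left out ...]
.................................... 361
.................................................. 368
.................................................. 375
.....................................#............ 382
.................................##............... 389
.................................................. 396
............###########################........... 403
......................#######..................... 410
......................#######..................... 417
......................#######..................... 424
......................#######..................... 431
......................#######..................... 438
.................................................. 445
```

Legs are vertical now. Lower a little more to contact.

Request:
move_arm(increments="0 0 0.002 0 0 0 0;0 0 0.004 0 0 0 0;0 0 0.004 0 0 0 0;0 0 0.004 0 0 0 0")

```text
time: 35.1
tcp_pos: [0.6082, -0.2831, 0.079]
tcp_rot: [0.721, 0.693, -0.0, 0.0]
wrist_force: [-4.1, 0.7, 9.7]
finger_gap: 0.04
grip_force: 10.0
```

Request:
move_arm(increments="0 0 0.002 0 0 0 0;0 0 0.003 0 0 0 0;0 0 0.003 0 0 0 0;0 0 0.003 0 0 0 0")

```text
time: 35.43
tcp_pos: [0.6081, -0.2833, 0.0764]
tcp_rot: [0.721, 0.692, -0.0, 0.001]
wrist_force: [-4.6, 1.0, 12.3]
finger_gap: 0.0402
grip_force: 10.0
```

Contact with the bar (12 N). Open slowly and retreat upwards.

Request:
move_arm(increments="0 0 -0.001 0 0 0 0.5;0 0 -0.001 0 0 0 0.55;0 0 -0.001 0 0 0 0.65;0 0 -0.001 0 0 0 0.75;0 0 -0.001 0 0 0 0.75;0 0 -0.02 0 0 0 0.75;0 0 -0.05 0 0 0 0.75;0 0 -0.09 0 0 0 0.75;0 0 -0.13 0 0 0 0.75;0 0 -0.17 0 0 0 0.75;0 0 -0.2 0 0 0 0.75;0 0 -0.2 0 0 0 0.75")

```text
time: 36.43
tcp_pos: [0.6115, -0.2846, 0.2827]
tcp_rot: [0.721, 0.693, 0.002, 0.006]
wrist_force: [0.1, -0.2, 0.6]
finger_gap: 0.0657
grip_force: 0.0
```

Request:
move_arm(increments="-0.01 -0.04 0 0 0 0 0.75;-0.02 -0.08 0 0 0 0 0.75;-0.03 -0.12 0 0 0 0 0.75;-0.04 -0.16 0 0 0 0 0.75;-0.04 -0.19 0 0 0 0 0.75;-0.04 -0.19 0 0 0 0 0.75;-0.04 -0.19 0 0 0 0 0.75")

```text
time: 37.02
tcp_pos: [0.4153, -0.3147, 0.2744]
tcp_rot: [0.722, 0.692, 0.0, -0.0]
wrist_force: [0.7, -0.0, 0.2]
finger_gap: 0.0657
grip_force: 0.0
```

```bash
python3 look.py
python3 - <<'E'
from ptr import *
t=cams.grab_frame("top"); fine(t,info("top")); hsv=cv2.cvtColor(t,cv2.COLOR_BGR2HSV); c=info("top")
for n,lo,hi in(("red",(0,180,120),(6,255,255)),("orange",(10,170,140),(21,255,255))):
    m=cv2.inRange(hsv,lo,hi)
    for k in cv2.findContours(m[195:240,300:450],0,1)[0]:
        if cv2.contourArea(k)>20: r=cv2.minAreaRect(k+np.array([300,195])); print(n,np.round(r[0]),np.round(r[1]),r[2],onz(c,*r[0],.131).round(4))
g=W(c,cv2.inRange(hsv,(50,60,30),(90,255,255)),.04,(225,240,265,290)); st("green",g); n=W(c,redmask(t),.042,(235,245,262,285)); st("needle",n)
E
```

```text
386 304
####.....###...................................... 254
##......###....................................... 258
###.#######....................................... 262
.##..######.......###............................. 266
..................####............................ 270
...................####........................... 274
....................####.......................... 278
.....................##########................... 282
..................##############.................. 286
...................##############................. 290
....................##############................ 294
.....................##############............... 298
......................#..#.###....#............... 302
..........................#####................... 306
...........................#####.................. 310
............................######................ 314
.....................#.......#####................ 318
.....................#........####................ 322
...............................####............... 326
...............................#####...........
[... 1407 characters left out ...]
####.#..#......###......................... 239
.##########.........###......................... 246
..##########.......####......................... 253
..................#####......................... 260
...................###.......................... 267
ptr 0.08 5 42.3 40.6 43.6
ptr 0.09 8 42.2 40.3 44.0
ptr 0.1 7 42.2 40.6 43.4
ptr 0.11 9 42.0 40.4 43.7
ptr 0.12 2 41.9 40.9 42.8
ptr 0.13 4 44.3 36.5 48.6
mark 0.12 5 42.0 40.4 43.2
mark 0.13 10 41.7 39.6 44.2
red [377. 213.] [14. 16.] 90.0 [ 0.6152 -0.1799  0.131 ]
orange [343. 210.] [15. 16.] 90.0 [ 0.6177 -0.0913  0.131 ]
green 8 [0.4752 0.1345] [0.4733 0.1306] [0.479  0.1388]
needle 55 [0.4725 0.1286] [0.4271 0.1187] [0.5296 0.1526]
```

White is upright again, with the same outline as before the knock. Red and orange sit flat on the bar, and pointer and mark agree. Handing in.

```bash
python3 -c "
from h import *
print(job.job_done(), monitor.observe()['time'])"
```

```text
the job is handed in; nothing more can be done
the job is handed in; nothing more can be done
```

I handed the job in with the orange, red and white tags hanging on the rail (white was knocked tilted and re-hung), the pointer at its yellow mark and the brake needle at its index; no verdict came back, and I viewed 15 pictures against the limit of 14.

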